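# Tip the swing cradle to the gauge's set mark and hold it there

### The job

Stand the pendulum angle gauge on the swing cradle's deck, with both locating pegs in the holes of its foot and the foot fully down and flush. Then, gripping the gauge, rock it and the cradle together until the swinging pointer settles on the mark set on the rim of its dial, and finish there: still gripping the gauge and holding it steady at that angle, foot still flush on the deck. Leave the other things on the bench where they are.

Things in the scene. Friction and masses are not known exactly. Their poses are not given: they have to be found in the camera images.
- gauge: Pendulum angle gauge, loose, 0.35-0.56 kg, 158 mm tall, standing on its foot, dial facing roughly +x. Origin: centre of the foot's underside; x out of the dial, y along the foot, z up. Steel foot 40 (x) by 136 (y) by 16 mm high; two vertical through holes beside the case: round, 10 mm, at y = +56; slot, 10 by 13 mm, at y = -56 mm. Grey round case 96 mm across, 26 mm thick (x), its centre 62 mm up.
- grip (a point): Centre of the place to hold the gauge, 135 mm above its origin: a plain grip block on top of the case, 24 (x) by 30 (y) mm, from 110 to 158 mm above the foot's underside. Axes as the gauge's.
- seat (a point): The gauge's place on the cradle deck: on its top face (65 mm above the bench), midway between the two pegs; turns with the cradle. y runs through both pegs, z out of the deck. Seated, the gauge's origin falls here with its axes along these (half a turn round fits too). Deck 116 by 164 mm; a worm shaft in a V-block fixed on its robot-side half stands 37 mm high, 11 mm clear of the seated foot.
- peg_left (a point): Top of the locating peg at y = +56 mm from the seat. Both pegs: steel, 8 mm across, 14 mm high, the top 5 mm tapered to 3.6 mm across, square to the deck.
- peg_right (a point): Top of the other locating peg, at y = -56 mm from the seat.
- pivot (a point): Point on the axis the cradle swings about, on the fixed grey stand: 90 mm above the bench, 25 mm above the level deck, midway between the two cheeks with the trunnions; the seat lies 26 mm to +x of it. The axis is this frame's x, level, and points out of the dial of a gauge seated dial to +x. The stand's base is 190 (x) by 170 (y) mm, bolted down; its place and yaw differ from start to start.
- cradle (a joint): Tilt of the cradle about the pivot's x axis, rad, right-handed, 0 level, stops at -0.5 and 0.5. Not locked: a counterweight under the deck brings it back to about level when let go, with or without the gauge; holding it 0.3 rad over takes about 1.5 N at the grip block.
- pointer (a joint): Angle of the pointer on the dial, rad, right-handed about the gauge's x axis, 0 straight up the gauge. A dark needle pivoted at the dial's centre, weighted below, so it stays upright while the gauge leans: a gauge leaning by a about its own x reads -a once settled. After a movement it swings about 3 times a second and settles in about a second.
- mark (a joint): Angle of the mark on the dial, on the same scale as the pointer, between 0.14 and 0.34; a small dark steel flag clipped on the dial's rim, pointing inward. It is already set and stays where it is. The pointer is on the mark when both joints read the same.
- pointer_tip (a point): Tip of the pointer, 36 mm from the dial's centre; the frame turns with the pointer, z along the needle.
- mark_tip (a point): Inward point of the mark, 36 mm from the dial's centre; the frame turns with the mark, z outward along it.
- ring_gauge: Steel ring, 68 mm across, 22 mm high, near the stand. Bystander.
- plug_gauge: Steel plug gauge lying near the gauge, 139 mm long, 28 mm thick. Bystander.
- vee_block: Small steel V-block, 60 by 40 by 38 mm, near the gauge. Bystander.
- micrometer: Outside micrometer lying flat, about 140 mm long, 16 mm high. Bystander.
- caliper: Sliding caliper lying flat, 210 mm long, 8 mm high. Bystander.
- flange: Aluminium hub flange, 72 mm across, 34 mm high. Bystander.
Not all that is in view belongs to the job. Leave any blue, pink or purple look-alike of the gauge alone.

How it is judged:
By the outcome, as a careful person would: the job done as asked, in the order asked, and still so for the second after the job is handed in, while the arm keeps its last pose, push and grip.
It also fails if it takes over 45 s, if anything falls off the work surface, if the arm or the gripper's body presses on something with over 40 N, if the wrist force passes 120 N, or if a joint passes its speed limit or range.

### The arm

A 7-joint arm with a two-finger parallel gripper is mounted at the origin on the work surface. World frame = base frame: x ahead of the robot, y to its left, z up, the work surface at z = 0. Lengths are in m, angles in rad, forces in N, time in s.
With the tool pointing down it reaches from about 0.4 to 0.85 m from the base axis. Payload 10.4 kg.
Tool frame: the origin (TCP) lies on the front face of the gripper's body, between the roots of the fingers; the fingertips stand 73 mm ahead of it and the grasp point (between the pads) lies 54 mm ahead of it; x points along the fingers, y is the direction in which the jaws open and shut, and the axes are right-handed (so a half turn about x gives the same grasp; the last joint's range is limited). The gripper opens to 85 mm and grips with 20 to 120 N. Pads are 22 mm wide; open, the fingers measure 114 mm over their backs; the gripper's body (76 mm by 85 mm) begins 54 mm behind the grasp point. The pads swing forward as they close: fully open they stand 13 mm farther back than shut.
Start: joints at [1.217, 0.332, -0.065, 1.46, 0.022, 1.35, -0.088], TCP at [0.203, -0.591, 0.304] pointing down, gripper open.
Joint ranges: [-2.6, 2.6], [-0.5, 2.12], [-1.47, 1.34], [0.16, 2.42], [-1.27, 4.41], [0.06, 2.06], [-2.6, 2.6]. Speed limits (rad/s): [2.22, 2.22, 2.79, 2.79, 3.14, 3.14, 3.14].

### API

Orientations are given as a unit quaternion [x, y, z, w].
In Python, from workcell import manip gives the robot as it stands. The module is installed in compiled form; this text tells all that it offers.
- The arm moves only by the tool arm_command, never from a script. Its argument "moves" is a list that holds one entry, the list of rows, each a list of 5 numbers: the closure, from 0 (fully open) to 1 (shut), then the shift along the tool's x, y, z in units of 25 mm (1.0 is 25 mm), then the turn about the tool's x in degrees. A call has 1 to 12 rows; each row shifts and turns the commanded pose from where the row before left it, along the tool's axes as they then stand; what a row does not reach is not made up. A row lasts 1/12 s, in which the tool goes at most 41.7 mm and 7.16 degrees, less where a joint would pass 70% of its speed; a pose out of reach is approached as far as the arm can. A call is refused whole if a number of a shift passes 1 or a number of a turn 7.16, either way. A call with a gripper value outside its range is refused whole. The fingers move at their own pace and stop on an object; "force" is the grip in N (left out, the last holds). Time passes only in rows, so rows that do not move let the fingers close. It gives the time, the measured TCP pose, the force and the opening at its end, in the units of the state.
- manip.get_obs(): the state, without advancing time (a new reading comes with each control period).
- manip.camera(name): name is "scene" or "top" or "wrist"; returns the picture (384x512x3 uint8, red, green, blue); there is no depth.
- manip.camera_info(name): a dict with "vfov" (degrees; the focal length in pixels is half the picture's height over the tangent of half this angle, whatever the lens; pixels are square), "cx", "cy" (the principal point, pixels), "pose" (4x4, takes a point from camera to world coordinates). Camera axes: x right, y down, z forward; pixel columns grow to the right and rows downward; lengths in m; the calibration is good to about 2 mm. The wrist camera is an equidistant fisheye: a pixel r from the principal point sees the ray r / f radians off the axis. A picture is of the moment at which its call begins: read the wrist's pose just before it. camera_info takes no time and is no camera call; for the wrist camera it gives the pose at the moment of the call.
- manip.hand_in(): hands the job in, once; it reports no verdict.
Trained networks look in the newest picture that a camera, given by its name, has taken for a name from the list of things; names that differ only in an ending like _2 or _b are one class to them, and where a whole thing is asked for, a point or a joint stands for the part that bears it (a point fixed in the world has none). Each returns a list of dicts, best first, with "confidence" (0 to 1); they miss things now and then, are a little off and sometimes report something else, mostly with a low value. They report only what shows in the picture. A call takes as long as a camera call. They do not tell look-alikes from the thing itself.
- manip.regions_of(query, camera): "mask" (384x512 bool, what is visible of it) and "rect" ([left, top, right, bottom] in pixels, round what is visible of it).
- manip.pinpoint(query, camera): "pixel" ([row, column] in pixels: a listed point, or the origin of a listed thing).
The state is a dict: "clock": time; "joint_pos": joint angles; "joint_velocities": joint speeds; "tau": joint torques, N m; "position": TCP position; "ee_rot": TCP orientation; "ft_force": force on the tool from outside, world axes, zero at the start; "torque": the same for the moment, N m; "grip_width": opening from 0.0 (shut) to 1.0 (fully open).
Only numpy, scipy, OpenCV 4.12 (cv2) and the standard library are available. Lean on these libraries where they do the work, as an engineer would, in place of code of your own. Each camera call takes 0.05 s, during which the arm holds its last target.

## Working session

There is one attempt and no reset: what is moved stays moved. The work goes in short steps, Python scripts to look and compute and a tool call to move; the robot and the scene stay as the last step left them, time stands still between calls to the robot, and variables do not carry over. Pictures are saved under pics/ and viewed, and the job is handed in when it is done.

Besides the shell and the picture viewer there is one more tool, called after "Call:" in YAML: its name, and indented under it one key for each argument. arm_command: Moves the arm, as the interface text tells. Its arguments: {"type":"object","properties":{"moves":{"type":"array","items":{"type":"array","items":{"type":"array","items":{"type":"number"}}}},"force":{"type":"number"}},"required":["moves"]}

```bash
mkdir -p pics; cat > h.py <<'E'
import numpy as np, cv2
from workcell import manip
from scipy.spatial.transform import Rotation as R
def info(c): return manip.camera_info(c)
def f_of(i): return 192/np.tan(np.radians(i['vfov'])/2)
def ray(c,pix,i=None):
    i=i or info(c); f=f_of(i); v=np.array([pix[1]-i['cx'],pix[0]-i['cy']],float)
    if c=='wrist':
        r=np.linalg.norm(v); t=r/f; d=np.r_[np.sin(t)*v/max(r,1e-9),np.cos(t)]
    else: d=np.r_[v/f,1]; d/=np.linalg.norm(d)
    P=np.array(i['pose']); return P[:3,3],P[:3,:3]@d
def atz(c,pix,z,i=None):
    o,d=ray(c,pix,i); return o+d*(z-o[2])/d[2]
def proj(c,p,i=None):
    i=i or info(c); f=f_of(i); P=np.array(i['pose']); q=P[:3,:3].T@(np.array(p)-P[:3,3])
    if c=='wrist':
        rr=np.hypot(q[0],q[1]); t=np.arctan2(rr,q[2]); v=q[:2]/max(rr,1e-9)*t*f
    else: v=q[:2]/q[2]*f
    return np.array([v[1]+i['cy'],v[0]+i['cx']])
def tri(obs):
    A=np.zeros((3,3));b=np.zeros(3)
    for o,d in obs:
        M=np.eye(3)-np.outer(d,d);A+=M;b+=M@o
    p=np.linalg.solve(A,b); return p,[np.linalg.norm(np.cross(p-o,d)) for o,d in obs]
def save(n,im,s=1,crop=None):
    if crop: l,t,r,b=crop; im=im[t:b,l:r]
    im=cv2.resize(im[:,:,::-1],None,fx=s,fy=s,interpolation=cv2.INTER_CUBIC); cv2.imwrite('pics/'+n,im)
E
python3 - <<'E'
from h import *
np.set_printoptions(precision=4,suppress=True)
for c in ['scene','top','wrist']:
    i=info(c); print(c,i['vfov'],i['cx'],i['cy'],np.array(i['pose']))
    save(c+'0.png',manip.camera(c),1.5)
    if c!='wrist':
        for q in ['gauge','grip','seat','peg_left','peg_right','pivot','pointer_tip','mark_tip']:
            print(c,q,[(round(d['confidence'],2),np.round(d['pixel'],1)) for d in manip.pinpoint(q,c)])
o=manip.get_obs();print(o)
E
```

```text
scene 45.01556302880877 257.89901561338013 183.5928545089283 [[ 0.6355  0.5246 -0.5665  1.4086]
 [ 0.7718 -0.4107  0.4855 -0.7621]
 [ 0.0221 -0.7457 -0.6659  1.1304]
 [ 0.      0.      0.      1.    ]]
scene gauge [(0.78, array([179.7, 301.8])), (0.77, array([143.3, 263.2])), (0.7, array([184.2, 238.8])), (0.6, array([236.9, 287.2]))]
scene grip [(0.98, array([151.5, 301.8])), (0.91, array([204.1, 290.3])), (0.9, array([159. , 240.4])), (0.9, array([115.8, 268.2])), (0.59, array([168.9, 362.6]))]
scene seat [(0.57, array([216.5, 207.6])), (0.26, array([165.6, 361.2]))]
scene peg_left [(0.91, array([204.9, 225.3]))]
scene peg_right [(0.82, array([216.5, 189.9]))]
scene pivot [(0.62, array([207.6, 202.1]))]
scene pointer_tip [(0.57, array([259.4, 234.6])), (0.38, array([159.9, 302.4]))]
scene mark_tip []
top 45.75331233691825 261.33393649560895 181.74554956507086 [[ 0.0046 -0.9981  0.0608  0.4395]
 [-0.9997 -0.0059 -0.0216  0.0016]
 [ 0.0219 -0.0607 -0.9979  1.3995]
 [ 0.      0.      0.      1.    ]]
top gauge [(0.97, array([259.5, 173.2])), (0.74, array([122.3, 257.1])), (0.66, array
[... 500 characters left out ...]
90485 252.52506563165235 185.63691020257505 [[ 0.3251 -0.9003 -0.2896  0.2778]
 [-0.9457 -0.3095 -0.0992 -0.5651]
 [-0.0003  0.3061 -0.952   0.3742]
 [ 0.      0.      0.      1.    ]]
{'clock': 0.95, 'joint_pos': array([ 1.2174,  0.3322, -0.0647,  1.4601,  0.0216,  1.3499, -0.0885]), 'joint_velocities': array([-0.0003, -0.0008, -0.0003,  0.    , -0.0011, -0.0006,  0.0013]), 'tau': array([ -0.0008, -62.5241,   0.0485, -39.1832,   0.0163,   0.0017,
        -0.    ]), 'position': array([ 0.203 , -0.5911,  0.3039]), 'ee_rot': array([ 0.6975,  0.1164, -0.6974,  0.1164]), 'ft_force': array([-0.0894, -0.5618, -0.132 ]), 'torque': array([-0.031 ,  0.0126, -0.0331]), 'grip_width': 1.002095119333193}
```

View pics/scene0.png

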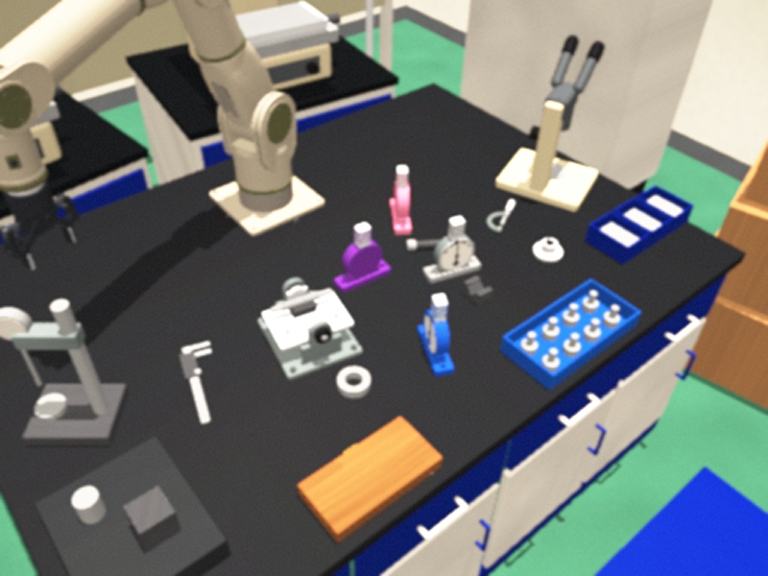

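View pics/top0.png

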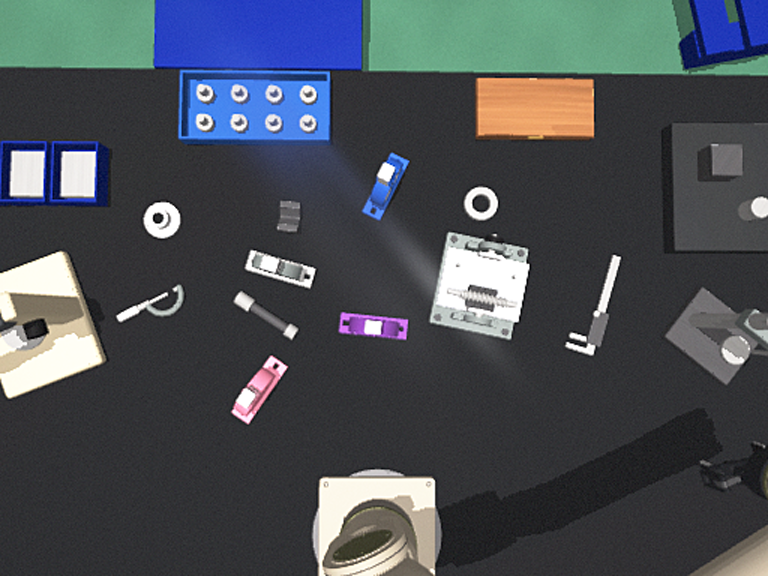

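```bash
python3 - <<'E'
from h import *
np.set_printoptions(precision=4,suppress=True)
ims=manip.camera('scene'); imt=manip.camera('top')
save('s1.png',ims,6,(250,130,350,220)); save('t1.png',imt,6,(155,155,220,205)); save('t2.png',imt,7,(280,145,360,230)); save('s2.png',ims,7,(165,180,245,255))
def p(a,b,n): print(n,tri([ray('scene',a),ray('top',b)]))
p((151.5,301.8),(175.7,179.0),'grip')
p((179.7,301.8),(177,188.2),'gauge')
p((216.5,207.6),(182.9,323.1),'seat')
p((204.9,225.3),(177.4,303.5),'pl'); p((216.5,189.9),(182.3,342.3),'pr'); p((207.6,202.1),(189.3,322.3),'piv')
for q in ((182.9,323.1,.065),(177.4,303.5,.079),(182.3,342.3,.079),(189.3,322.3,.09),(175.7,179,.158)):print(atz('top',q[:2],q[2]))
for q in ((216.5,207.6,.065),(204.9,225.3,.079),(216.5,189.9,.079),(207.6,202.1,.09),(151.5,301.8,.135)):print('s',atz('scene',q[:2],q[2]))
E
```

```text
grip (array([0.5283, 0.1985, 0.1342]), [np.float64(0.005705547935637296), np.float64(0.005705547935637351)])
gauge (array([0.5378, 0.1953, 0.0096]), [np.float64(0.0007091484330008284), np.float64(0.0007091484330008933)])
seat (array([ 0.5194, -0.2095,  0.0591]), [np.float64(0.001030205495355572), np.float64(0.0010302054953553743)])
pl (array([ 0.5334, -0.1485,  0.085 ]), [np.float64(0.0008954971700012491), np.float64(0.0008954971700011682)])
pr (array([ 0.5162, -0.2649,  0.0913]), [np.float64(0.004765008830917194), np.float64(0.004765008830917085)])
piv (array([ 0.4966, -0.2078,  0.0801]), [np.float64(0.0038628817773524917), np.float64(0.003862881777352639)])
[ 0.5184 -0.2094  0.065 ]
[ 0.5333 -0.1499  0.079 ]
[ 0.5197 -0.2634  0.079 ]
[ 0.4984 -0.2031  0.09  ]
[0.5303 0.1992 0.158 ]
s [ 0.5249 -0.2118  0.065 ]
s [ 0.529  -0.1443  0.079 ]
s [ 0.5022 -0.2626  0.079 ]
s [ 0.5026 -0.2159  0.09  ]
s [0.5263 0.1925 0.135 ]
```

View pics/s1.png

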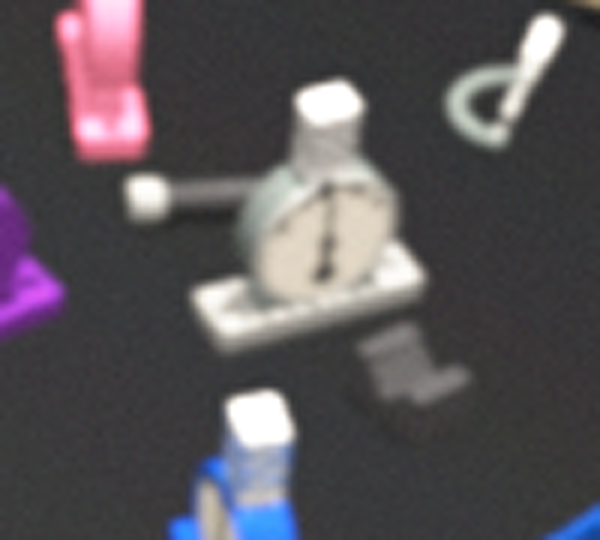

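View pics/t1.png

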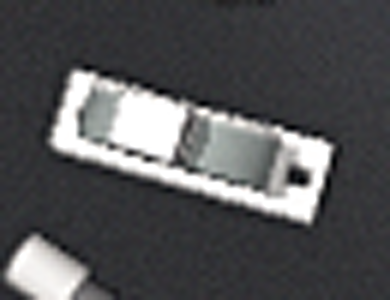

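View pics/t2.png

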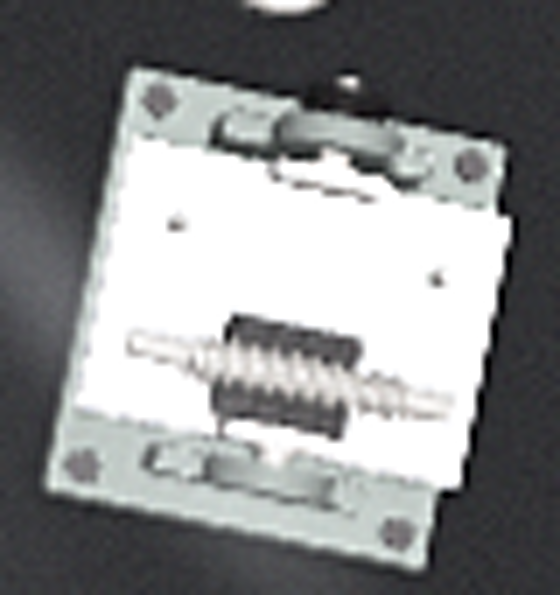

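View pics/wrist0.png

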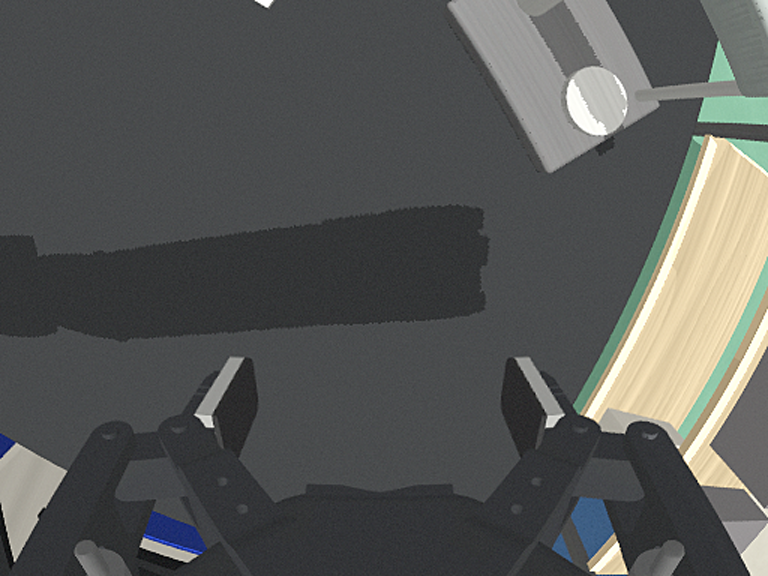

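```bash
cat >> h.py <<'E'
np.set_printoptions(precision=4,suppress=True)
def pose():
    o=manip.get_obs(); return np.array(o['position']),R.from_quat(o['ee_rot']).as_matrix(),o
def plan(target,yawy,n=None,halfturn=True,keep=False):
    """target TCP, yawy: wanted world azimuth (deg) of tool y. Print turn and tool shifts at present & after the turn"""
    p,M,o=pose(); y=M[:,1]; z=M[:,2]
    az=np.degrees(np.arctan2(y[1],y[0])); d=az-yawy   # tool x down: +turn about tool x lowers azimuth
    if halfturn: d=(d+90)%180-90
    D=np.array(target)-p
    print('t',o['clock'],'p',p,'az',az,'turn',d,'toolx',M[:,0],'F',o['ft_force'],'w',o['grip_width'])
    print('shift now',M.T@D/.025)
    M2=M@R.from_rotvec([np.radians(d),0,0]).as_matrix()
    print('after turn',M2.T@D/.025)
    if n:
        for k in range(n):
            Mk=M@R.from_rotvec([np.radians(d)*k/n,0,0]).as_matrix()
            print(np.round(Mk.T@D/.025/n,2),round(d/n,2))
E
python3 - <<'E'
from h import *
# better estimates
for n,q,z in (('pl',(176.9,305.3),.079),('pr',(184.8,342.4),.079)): print(n,atz('top',q,z))
c=[atz('top',(155+y/6,155+x/6),.016) for x,y in ((78,72),(333,142),(318,222),(52,148))]
print(np.array(c),np.mean(c,0))
for a,b in((0,1),(3,2)): d=c[a]-c[b]; print(np.degrees(np.arctan2(-d[0],d[1])),np.linalg.norm(d))
print(atz('top',(155+127/6,155+146/6),.158))
plan([.53,.195,.30],-15,26)
E
```

```text
pl [ 0.5348 -0.1552  0.079 ]
pr [ 0.5124 -0.2637  0.079 ]
[[0.5669 0.2555 0.016 ]
 [0.5322 0.1263 0.016 ]
 [0.4916 0.1334 0.016 ]
 [0.5283 0.268  0.016 ]] [0.5298 0.1958 0.016 ]
-15.047927373357211 0.13386329267587949
-15.252582448700759 0.13951055313880723
[0.529  0.1983 0.158 ]
t 1.05 p [ 0.203  -0.5911  0.3039] az -71.04811769539637 turn -56.04811769539637 toolx [ 0.     -0.0001 -1.    ] F [-0.1752  0.3217 -0.0369] w 1.0013201948452244
shift now [  0.1556 -25.4924 -22.5831]
after turn [  0.1556   4.4954 -33.7587]
[ 0.01 -0.98 -0.87] -2.16
[ 0.01 -0.95 -0.9 ] -2.16
[ 0.01 -0.91 -0.94] -2.16
[ 0.01 -0.88 -0.97] -2.16
[ 0.01 -0.84 -1.01] -2.16
[ 0.01 -0.8  -1.04] -2.16
[ 0.01 -0.76 -1.07] -2.16
[ 0.01 -0.72 -1.09] -2.16
[ 0.01 -0.68 -1.12] -2.16
[ 0.01 -0.64 -1.14] -2.16
[ 0.01 -0.59 -1.17] -2.16
[ 0.01 -0.55 -1.19] -2.16
[ 0.01 -0.5  -1.21] -2.16
[ 0.01 -0.46 -1.23] -2.16
[ 0.01 -0.41 -1.24] -2.16
[ 0.01 -0.36 -1.26] -2.16
[ 0.01 -0.32 -1.27] -2.16
[ 0.01 -0.27 -1.28] -2.16
[ 0.01 -0.22 -1.29] -2.16
[ 0.01 -0.17 -1.3 ] -2.16
[ 0.01 -0.12 -1.3 ] -2.16
[ 0.01 -0.07 -1.31] -2.16
[ 0.01 -0.02 -1.31] -2.16
[ 0.01  0.03 -1.31] -2.16
[ 0.01  0.07 -1.31] -2.16
[ 0.01  0.12 -1.3 ] -2.16
```

Call:
arm_command:
  moves:
    - [[0,0,-0.95,-0.85,-7],[0,0,-0.85,-0.95,-7],[0,0,-0.75,-1,-7],[0,0,-0.6,-1,-7],[0,0,-0.5,-1,-7],[0,0,-0.35,-1,-7],[0,0,-0.2,-1,-7],[0,0,-0.1,-1,-7],[0,0,0,-1,0],[0,0,0,-1,0],[0,0,0,-1,0],[0,0,0,-1,0]]
  force: 20

```text
clock: 2.05
position: [0.3043, -0.277, 0.3041]
ee_rot: [-0.561, -0.43, 0.561, -0.43]
ft_force: [1.2, -0.4, 0.5]
grip_width: 0.999
```

```bash
python3 - <<'E'
from h import *
plan([.53,.195,.30],-15)
E
```

```text
t 2.05 p [ 0.3043 -0.277   0.3041] az -15.048341966731103 turn -0.04834196673110114 toolx [ 0.0002 -0.0006 -1.    ] F [ 1.2124 -0.3521  0.5205] w 0.999254000290062
shift now [  0.1531   3.8167 -20.5782]
after turn [  0.1531   3.8341 -20.575 ]
```

Call:
arm_command:
  moves:
    - [[0,0,0.3,-1,0],[0,0,0.3,-1,0],[0,0,0.3,-1,0],[0,0,0.3,-1,0],[0,0,0.3,-1,0],[0,0,0.3,-1,0],[0,0,0.3,-1,0],[0,0,0.3,-1,0],[0,0,0.3,-1,0],[0,0,0.3,-1,0],[0,0,0.3,-1,0],[0,0,0.3,-1,0]]

```text
clock: 3.05
position: [0.4694, -0.0107, 0.3042]
ee_rot: [0.561, 0.43, -0.561, 0.43]
ft_force: [-0.0, -0.8, -0.5]
grip_width: 1.001
```

Call:
arm_command:
  moves:
    - [[0,0,0,-1,0],[0,0,0,-1,0],[0,0,0,-1,0],[0,0,0,-1,0],[0,0,0,-1,0],[0,0,0,-0.8,0],[0,0,0,-0.5,0],[0,0,0,-0.3,0],[0,0,0,0,0],[0,0,0,0,0],[0,0,0,0,0]]

```text
clock: 3.97
position: [0.5118, 0.1463, 0.3038]
ee_rot: [-0.561, -0.43, 0.562, -0.43]
ft_force: [-0.6, 0.3, -0.3]
grip_width: 0.999
```

```bash
python3 - <<'E'
from h import *
plan([.53,.197,.30],-15)
i=info('wrist'); im=manip.camera('wrist'); save('w2.png',im,1.5)
for q in ['gauge','grip','pointer_tip','mark_tip']:
    for d in manip.pinpoint(q,'wrist')[:3]: print(q,round(d['confidence'],2),np.round(d['pixel'],1))
print('expected grip top', proj('wrist',[.529,.198,.158],i), 'foot', proj('wrist',[.53,.196,0],i))
E
```

```text
t 3.9667 p [0.5118 0.1463 0.3038] az -15.117696932953956 turn -0.11769693295396166 toolx [-0.0001 -0.0007 -1.    ] F [-0.5511  0.2964 -0.2534] w 0.9991406129781523
shift now [ 0.1517  0.1738 -2.1464]
after turn [ 0.1517  0.1782 -2.1461]
gauge 0.98 [225.1 402.9]
gauge 0.81 [139.4  85.1]
gauge 0.73 [255.3 212.2]
grip 0.91 [159.9  21.8]
grip 0.87 [324.6 202.5]
grip 0.78 [273.9 448.2]
pointer_tip 0.63 [136.1  45.5]
pointer_tip 0.53 [119.  263.5]
mark_tip 0.59 [122.4 275.8]
mark_tip 0.49 [138.2  40.8]
expected grip top [126.9795 256.1205] foot [114.0354 255.8535]
```

View pics/w2.png

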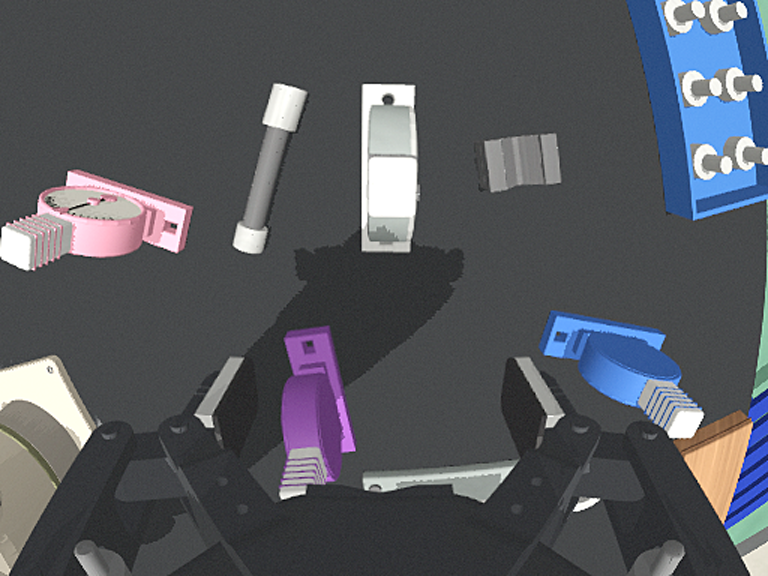

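```bash
python3 - <<'E'
from h import *
i=info('wrist')
g=lambda x,y,z: atz('wrist',(y/1.5,x/1.5),z,i)
T=g(393,184,.158);print('top',T)
C=[g(*c,.016) for c in ((362,84),(414,84),(411,250),(361,250))]
print(np.array(C),np.mean(C,0))
for a,b in((0,3),(1,2)): d=C[a]-C[b]; print(np.degrees(np.arctan2(-d[0],d[1])),np.linalg.norm(d))
print('hole',g(388,99,.016))
plan([T[0],T[1],.30],-15)
E
```

```text
top [0.534  0.2005 0.158 ]
[[0.5319 0.27   0.016 ]
 [0.5714 0.2596 0.016 ]
 [0.5352 0.1288 0.016 ]
 [0.4952 0.1396 0.016 ]] [0.5334 0.1995 0.016 ]
-15.75027618700689 0.13547664807620768
-15.491851728068688 0.13568516192958957
hole [0.5484 0.2529 0.016 ]
t 4.2167 p [0.5118 0.1468 0.304 ] az -15.102531870647837 turn -0.10253187064783731 toolx [ 0.0002 -0.0004 -1.    ] F [ 0.2677 -0.1435 -0.3585] w 0.9961007061475526
shift now [ 0.1583  0.2968 -2.3033]
after turn [ 0.1583  0.3009 -2.3028]
```

Call:
arm_command:
  moves:
    - [[0,0.3,0.3,-1,0.5],[0,0.5,0,-1,0],[0,0.8,0,-0.3,0],[0,0.9,0,0,0],[0,0.9,0,0,0],[0,0.7,0,0,0],[0,0.4,0,0,0],[0,0.1,0,0,0],[0,0,0,0,0]]

```text
clock: 4.97
position: [0.5342, 0.2008, 0.1888]
ee_rot: [-0.563, -0.428, 0.563, -0.428]
ft_force: [1.2, 0.2, -0.5]
grip_width: 0.994
```

```bash
python3 - <<'E'
from h import *
plan([.5337,.200,.189],-15.6)
i=info('wrist'); im=manip.camera('wrist'); save('w3.png',im,1.5)
E
```

```text
t 4.9667 p [0.5342 0.2008 0.1888] az -15.559955716058665 turn 0.04004428394134152 toolx [-0.0005 -0.0001 -1.    ] F [ 1.2278  0.179  -0.5081] w 0.993866277223021
shift now [-0.0069 -0.0115  0.0347]
after turn [-0.0069 -0.0114  0.0348]
```

View pics/w3.png

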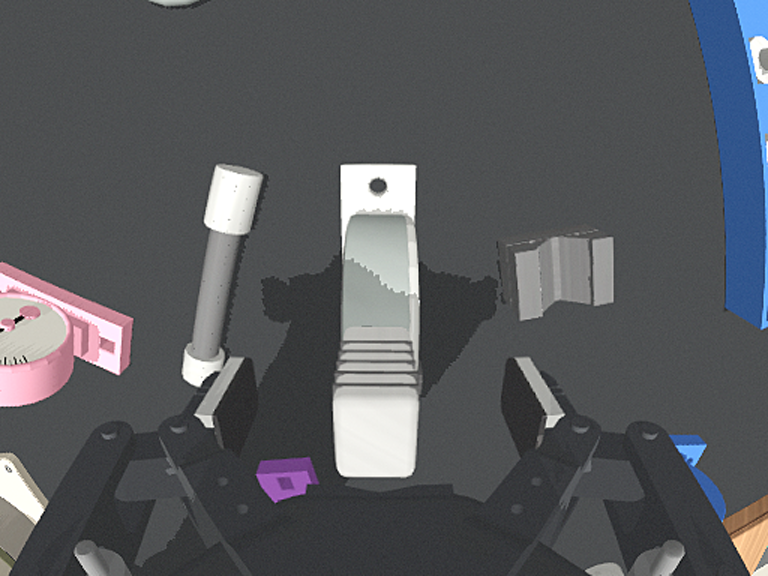

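```bash
python3 - <<'E'
from h import *
i=info('wrist')
c=[atz('wrist',(y/1.5,x/1.5),.158,i) for x,y in ((335,386),(418,386),(415,477),(337,477))]
print(np.array(c),np.mean(c,0)); p,M,o=pose(); print((np.mean(c,0)-p)@M)
print([np.linalg.norm(c[a]-c[b]) for a,b in ((0,1),(1,2),(2,3),(0,3))])
print('hole',atz('wrist',(186/1.5,377/1.5),.016,i))
E
```

```text
[[0.5282 0.2196 0.158 ]
 [0.5495 0.2137 0.158 ]
 [0.5411 0.1814 0.158 ]
 [0.5182 0.1877 0.158 ]] [0.5342 0.2006 0.158 ]
[ 0.0316 -0.0002  0.0005]
[np.float64(0.02212533100053962), np.float64(0.03340448620017934), np.float64(0.023765415150277205), np.float64(0.0334545068964375)]
hole [0.5486 0.253  0.016 ]
```

Call:
arm_command:
  moves:
    - [[1,0,0,0,0],[1,0,0,0,0],[1,0,0,0,0],[1,0,0,0,0],[1,0,0,0,0],[1,0,0,0,0],[1,0,0,0,0],[1,0,0,0,0]]
  force: 60

```text
clock: 5.68
position: [0.5343, 0.2011, 0.1893]
ee_rot: [0.563, 0.428, -0.563, 0.428]
ft_force: [-1.6, 0.3, 4.9]
grip_width: 0.272
```

```bash
python3 - <<'E'
from h import *
plan([.5337,.200,.189],-15.6)
im=manip.camera('wrist'); save('w4.png',im,1.5)
E
```

```text
t 5.6833 p [0.5343 0.2011 0.1893] az -15.536025890273397 turn 0.06397410972660111 toolx [ 0.0005  0.0001 -1.    ] F [-1.6441  0.2601  4.912 ] w 0.2723499782137276
shift now [ 0.0108 -0.0098  0.0501]
after turn [ 0.0108 -0.0098  0.0501]
```

View pics/w4.png

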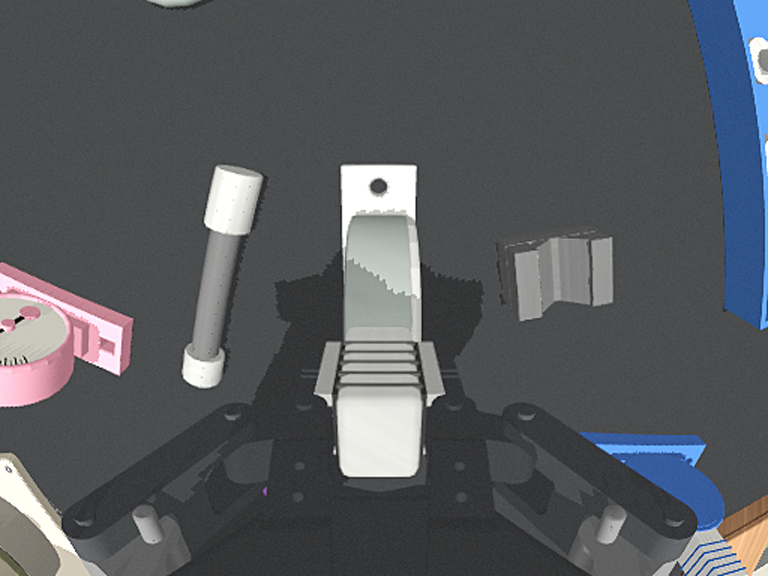

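Call:
arm_command:
  moves:
    - [[1,-0.3,0,0,0],[1,-0.8,0,0,0],[1,-1,0,0,0],[1,-1,0,0,0],[1,-1,0,0,0],[1,-1,0,0,0],[1,-1,0,0,0],[1,-0.5,0,0.5,0],[1,0,0,1,0],[1,0,0,1,0],[1,0,0,1,0],[1,0,0,1,0]]

```text
clock: 6.73
position: [0.5032, 0.0914, 0.3534]
ee_rot: [-0.563, -0.428, 0.563, -0.428]
ft_force: [0.4, -0.8, -4.6]
grip_width: 0.274
```

```bash
python3 - <<'E'
from h import *
plan([.50,-.36,.355],-11.7)
im=manip.camera('wrist'); save('w5.png',im,1.5)
E
```

```text
t 6.7333 p [0.5032 0.0914 0.3534] az -15.537321710490586 turn -3.837321710490585 toolx [-0.0014 -0.0003 -1.    ] F [ 0.4248 -0.7633 -4.5985] w 0.27430675359672685
shift now [-0.0608  4.7133 17.4293]
after turn [-0.0608  3.5363 17.7056]
```

View pics/w5.png

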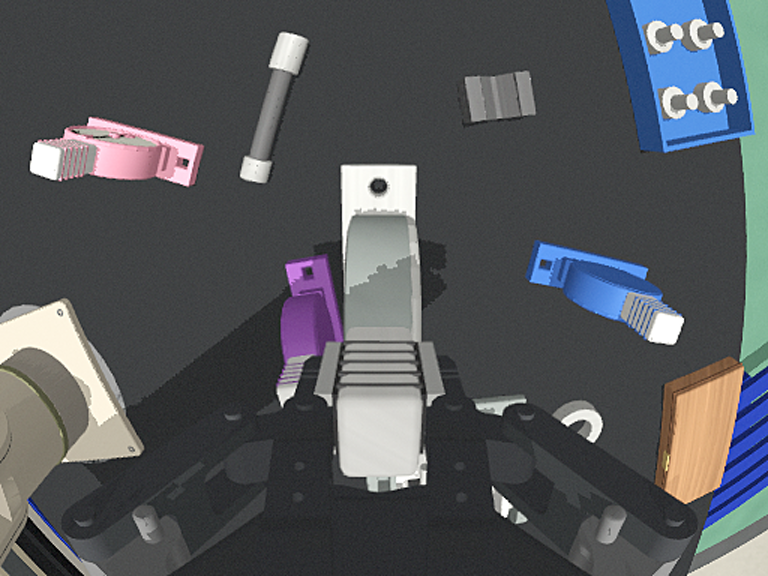

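Call:
arm_command:
  moves:
    - [[1,0,0.3,1,-3.8],[1,0,0.2,1,0],[1,0,0.2,1,0],[1,0,0.2,1,0],[1,0,0.2,1,0],[1,0,0.2,1,0],[1,0,0.2,1,0],[1,0,0.2,1,0],[1,0,0.2,1,0],[1,0,0.2,1,0],[1,0,0.2,1,0],[1,0,0.2,1,0]]

```text
clock: 7.78
position: [0.5019, -0.2151, 0.3534]
ee_rot: [-0.548, -0.447, 0.549, -0.446]
ft_force: [0.9, 0.1, -5.2]
grip_width: 0.274
```

Call:
arm_command:
  moves:
    - [[1,0,0.2,1,0],[1,0,0.2,1,0],[1,0,0.2,1,0],[1,0,0.2,1,0],[1,0,0.2,0.7,0],[1,0,0.2,0.5,0],[1,0,0,0.2,0],[1,0,0,0,0],[1,0,0,0,0],[1,0,0,0,0]]

```text
clock: 8.62
position: [0.5046, -0.3508, 0.354]
ee_rot: [0.548, 0.447, -0.548, 0.447]
ft_force: [0.0, -0.9, -5.1]
grip_width: 0.273
```

```bash
python3 - <<'E'
from h import *
plan([.525,-.2075,.355],-11.7)
i=info('wrist');im=manip.camera('wrist'); save('w6.png',im,1.5)
for q in ['seat','peg_left','peg_right','pivot']:
    for d in manip.pinpoint(q,'wrist')[:2]: print(q,round(d['confidence'],2),np.round(d['pixel'],1), atz('wrist',d['pixel'],dict(seat=.065,pivot=.09).get(q,.079),i))
print(repr(i['pose']))
E
```

```text
t 8.6167 p [ 0.5046 -0.3508  0.354 ] az -11.651126499989326 turn 0.04887350001067148 toolx [-0.      0.0005 -1.    ] F [ 0.0163 -0.8706 -5.1396] w 0.27321925248483353
shift now [-0.0367 -0.3573 -5.7785]
after turn [-0.0367 -0.3622 -5.7782]
seat 0.79 [ 42.9 245.1] [ 0.5248 -0.2113  0.065 ]
peg_right 0.67 [ 89.1 245.8] [ 0.5144 -0.267   0.079 ]
pivot 0.69 [ 36.5 219.9] [ 0.4989 -0.2021  0.09  ]
array([[ 0.9795, -0.1918, -0.0621,  0.5212],
       [-0.2016, -0.9328, -0.2987, -0.2735],
       [-0.0007,  0.3051, -0.9523,  0.4243],
       [ 0.    ,  0.    ,  0.    ,  1.    ]])
```

View pics/w6.png

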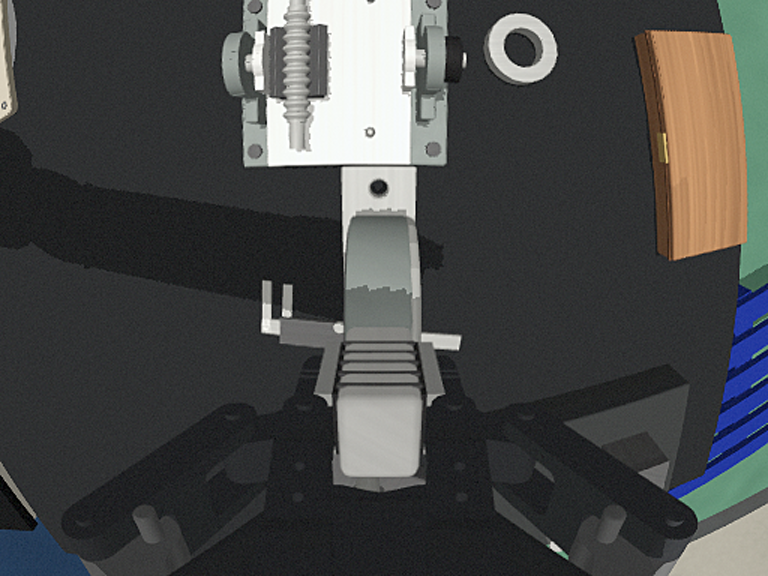

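```bash
python3 - <<'E'
import cv2
im=cv2.imread('pics/w6.png'); a=cv2.resize(im[0:200,330:420],None,fx=3,fy=3,interpolation=cv2.INTER_CUBIC); cv2.imwrite('pics/w6c.png',a)
E
```

```text
(no output)
```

View pics/w6c.png

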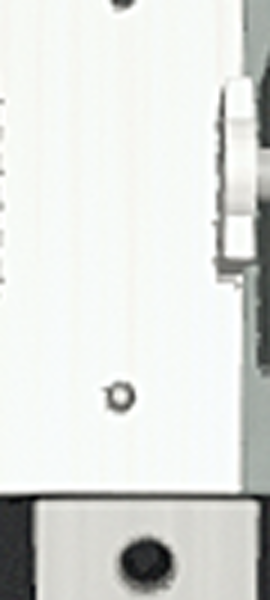

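```bash
python3 - <<'E'
from h import *
i=info('wrist'); p,M,o=pose()
pr=atz('wrist',(88.2,246.9),.079,i); pl=atz('wrist',(-0.5,247.1),.079,i); print(pr,pl,np.linalg.norm(pl-pr)); d=pl-pr; print(np.degrees(np.arctan2(-d[0],d[1])))
print('in tool',(pr-p)@M,(pl-p)@M)
h=atz('wrist',(187/1.5,378.5/1.5),p[2]-.189+.016,i); print('hole tool',(h-p)@M)
C=[atz('wrist',(y/1.5,x/1.5),p[2]-.173,i) for x,y in((341,166),(417,166))]; print('foot corners',[(c-p)@M for c in C])
# deck edge lines at z .065
for x,y in((267,165),(246+25,10),(412,165),(410,100)): print('deck',(atz('wrist',(y/1.5,x/1.5),.065,i)-p)@M)
E
```

```text
[ 0.5159 -0.2674  0.079 ] [ 0.5377 -0.1628  0.079 ] 0.10680195992921826
-11.804593832481997
in tool [ 0.2751 -0.006  -0.085 ] [ 0.2751 -0.0058 -0.1918]
hole tool [ 0.173   0.0003 -0.0533]
foot corners [array([ 0.173 , -0.02  , -0.0649]), array([ 0.173 ,  0.0212, -0.065 ])]
deck [ 0.2891 -0.0906 -0.0607]
deck [ 0.2891 -0.0866 -0.1912]
deck [ 0.2891  0.027  -0.059 ]
deck [ 0.2891  0.025  -0.1115]
```

Call:
arm_command:
  moves:
    - [[1,0,-0.25,-0.5,0.15],[1,0,0,-1,0],[1,0.2,0,-1,0],[1,0.5,0,-0.8,0],[1,0.5,0,-0.4,0],[1,0.4,0,-0.2,0],[1,0.2,0,0,0],[1,0,0,0,0],[1,0,0,0,0]]

```text
clock: 9.62
position: [0.5179, -0.257, 0.309]
ee_rot: [-0.549, -0.445, 0.55, -0.445]
ft_force: [-0.8, -0.6, -4.7]
grip_width: 0.273
```

```bash
python3 - <<'E'
from h import *
plan([.527,-.210,.309],-11.8)
i=info('wrist');im=manip.camera('wrist'); save('w7.png',im,1.5); save('w7c.png',im,6,(210,50,290,150))
for q in ['seat','peg_left','peg_right','pivot']:
    for d in manip.pinpoint(q,'wrist')[:2]: print(q,round(d['confidence'],2),np.round(d['pixel'],1), atz('wrist',d['pixel'],dict(seat=.065,pivot=.09).get(q,.079),i))
ims=manip.camera('scene'); save('s7.png',ims,6,(150,130,270,230))
E
```

```text
t 9.6167 p [ 0.5179 -0.257   0.309 ] az -11.996022158343107 turn -0.1960221583431121 toolx [-0.0002 -0.0005 -1.    ] F [-0.7787 -0.6015 -4.6574] w 0.27304958064662826
shift now [-0.0003 -0.0355 -1.9124]
after turn [-0.0003 -0.0289 -1.9125]
seat 0.96 [123.1 250.9] [ 0.5265 -0.2104  0.065 ]
seat 0.24 [264.8 253.2] [ 0.4931 -0.3801  0.065 ]
peg_left 0.73 [182.5 252. ] [ 0.5149 -0.2706  0.079 ]
peg_left 0.61 [ 68.1 251.8] [ 0.5393 -0.1547  0.079 ]
pivot 0.85 [126.1 219.8] [ 0.4969 -0.2043  0.09  ]
```

View pics/w7.png

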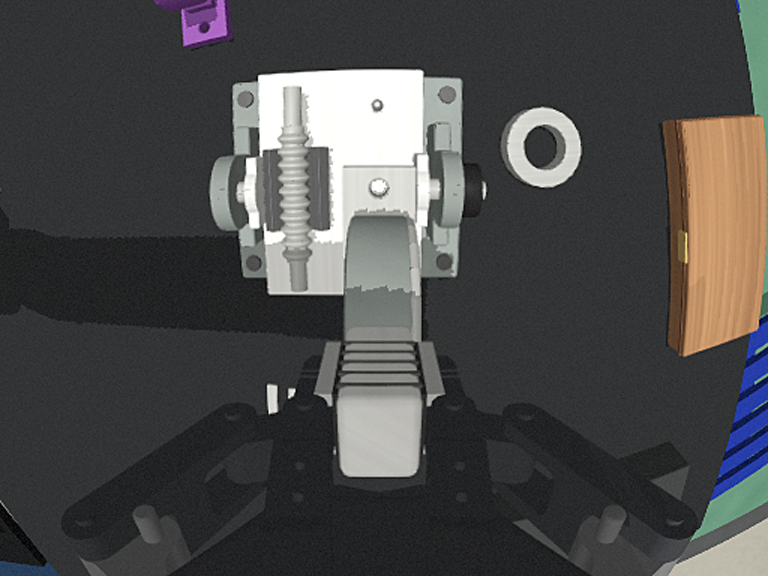

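View pics/w7c.png

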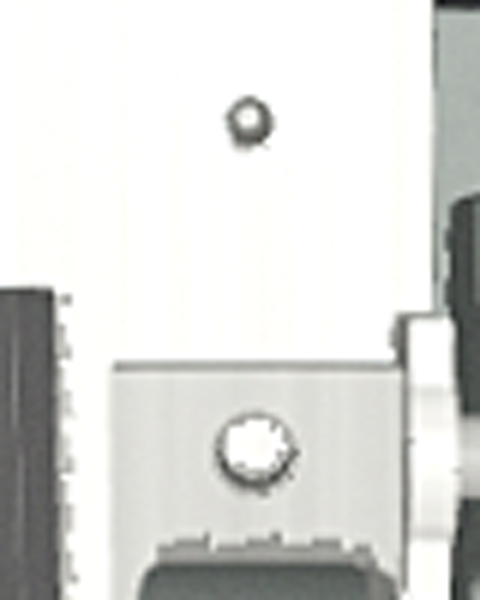

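View pics/s7.png

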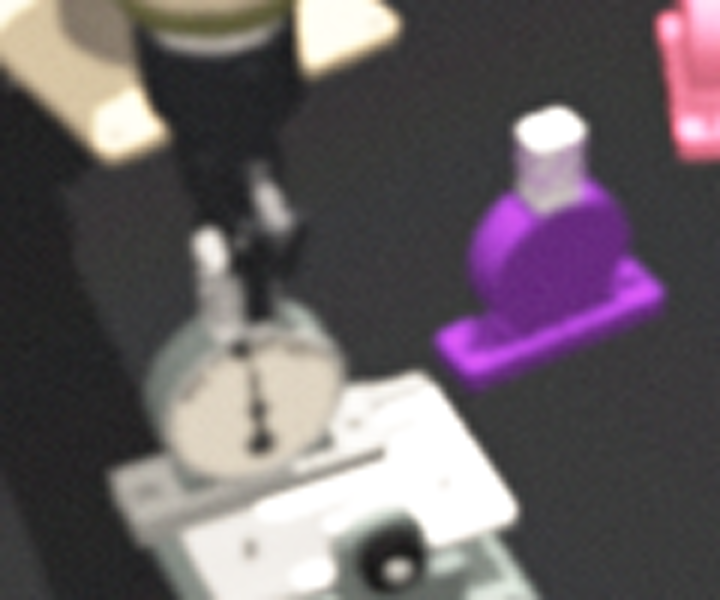

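```bash
python3 - <<'E'
from h import *
i=info('wrist'); p,M,o=pose()
for n,q,z in (('peg_l',(69.5,251.3),.079),('hole',(125,252.8),p[2]-.173)):
    a=atz('wrist',q,z,i); print(n,a,(a-p)@M)
# deck left/right edge yaw in tool frame at .065 (full-picture 1.5x px)
E1=[((69.,422.),(160,424.)),((76,259),(294,269))]
for a,b in E1:
    A,B=[(atz('wrist',(q[0]/1.5,q[1]/1.5),.065,i)-p)@M for q in (a,b)]; print(A,B,np.degrees(np.arctan2(A[1]-B[1],-(A[2]-B[2]))))
A,B=[(atz('wrist',(q[0]/1.5,q[1]/1.5),.065,i)-p)@M for q in ((76,259),(69,422))]; print(A,B,np.degrees(np.arctan2(A[2]-B[2],B[1]-A[1])))
E
```

```text
peg_l [ 0.539 -0.155  0.079] [ 0.2303 -0.0008 -0.1031]
hole [ 0.5301 -0.2043  0.1363] [ 0.173   0.0007 -0.053 ]
[ 0.2443  0.0303 -0.13  ] [ 0.2443  0.0321 -0.0652] -1.623114457564235
[ 0.2442 -0.084  -0.1279] [ 0.2443 -0.0835  0.0344] -0.15741442991864613
[ 0.2442 -0.084  -0.1279] [ 0.2443  0.0303 -0.13  ] 1.0443237962853447
```

Call:
arm_command:
  moves:
    - [[1,0,-0.02,-0.4,-0.4],[1,0,0,-0.7,0],[1,0,0,-0.6,0],[1,0.2,0,-0.3,0],[1,0.4,0,0,0],[1,0.4,0,0,0],[1,0.3,0,0,0],[1,0,0,0,0],[1,0,0,0,0],[1,0,0,0,0]]

```text
clock: 10.75
position: [0.5278, -0.2071, 0.2765]
ee_rot: [0.548, 0.447, -0.548, 0.447]
ft_force: [-0.7, -0.1, -4.4]
grip_width: 0.273
```

```bash
python3 - <<'E'
from h import *
plan([.527,-.210,.309],-11.75)
i=info('wrist');im=manip.camera('wrist'); save('w8c.png',im,6,(200,90,300,180))
ims=manip.camera('scene'); save('s8.png',ims,6,(150,130,270,230))
E
```

```text
t 10.75 p [ 0.5278 -0.2071  0.2765] az -11.547286545188737 turn 0.2027134548112599 toolx [ 0.0001 -0.     -1.    ] F [-0.6503 -0.1004 -4.3722] w 0.27305700046270676
shift now [-1.3006 -0.0077  0.1207]
after turn [-1.3006 -0.0072  0.1208]
```

View pics/w8c.png

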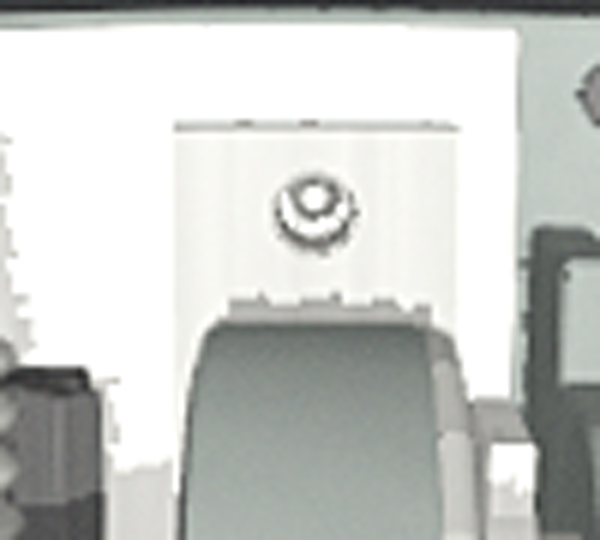

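View pics/s8.png

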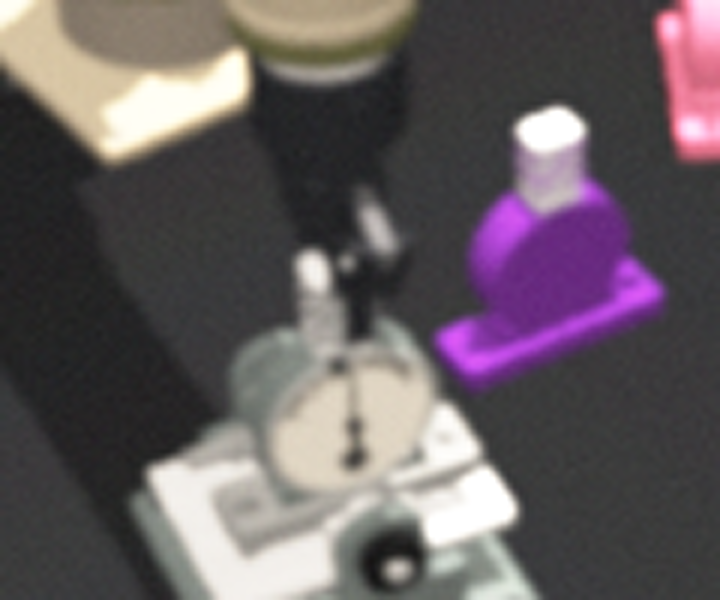

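```bash
python3 - <<'E'
from h import *
i=info('wrist'); p,M,o=pose()
a=atz('wrist',(90+196/6,200+315/6),.079,i); h=atz('wrist',(90+211/6,200+317/6),p[2]-.173,i)
print((a-p)@M,(h-p)@M, ((a-h)@M)*1000)
E
```

```text
[ 0.1979  0.0005 -0.0525] [ 0.173   0.0008 -0.0529] [24.8643 -0.2869  0.3974]
```

Call:
arm_command:
  moves:
    - [[1,0.2,-0.01,0,0],[1,0.2,0,0,0],[1,0.15,0,0,0],[1,0.1,0,0,0],[1,0.1,0,0,0],[1,0,0,0,0]]

```text
clock: 11.35
position: [0.5274, -0.2063, 0.257]
ee_rot: [-0.547, -0.448, 0.548, -0.447]
ft_force: [-0.0, -0.6, -6.2]
grip_width: 0.274
```

```bash
python3 - <<'E'
from h import *
plan([.527,-.210,.254],-11.75)
i=info('wrist');im=manip.camera('wrist'); save('w9c.png',im,6,(200,90,300,180))
E
```

```text
t 11.35 p [ 0.5274 -0.2063  0.257 ] az -11.493521366715488 turn 0.2564786332845159 toolx [-0.0008  0.0003 -1.    ] F [-0.0347 -0.6099 -6.1748] w 0.2735522749541875
shift now [0.1198 0.0154 0.1462]
after turn [0.1198 0.016  0.1461]
```

View pics/w9c.png

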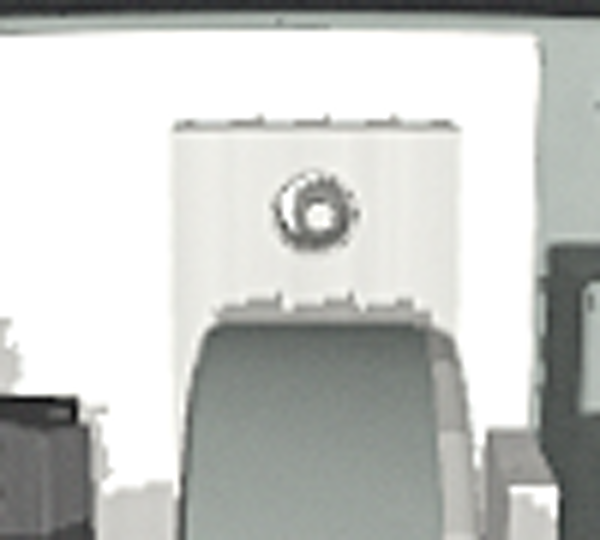

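Call:
arm_command:
  moves:
    - [[1,0.05,0.02,0.02,0.2],[1,0.05,0,0,0],[1,0.05,0,0,0],[1,0.03,0,0,0],[1,0,0,0,0],[1,0,0,0,0]]

```text
clock: 11.9
position: [0.5282, -0.2071, 0.2542]
ee_rot: [0.548, 0.446, -0.548, 0.447]
ft_force: [-3.3, 0.2, 5.8]
grip_width: 0.277
```

```bash
python3 - <<'E'
from h import *
plan([.527,-.210,.254],-11.75)
i=info('wrist');im=manip.camera('wrist'); save('w10.png',im,1.5)
ims=manip.camera('scene'); save('s10.png',ims,6,(150,130,270,230))
E
```

```text
t 11.9 p [ 0.5282 -0.2071  0.2542] az -11.70293039328864 turn 0.047069606711360734 toolx [ 0.0008 -0.0009 -1.    ] F [-3.3292  0.1569  5.8265] w 0.27677159931349016
shift now [ 0.0088 -0.023   0.1228]
after turn [ 0.0088 -0.0229  0.1228]
```

View pics/w10.png

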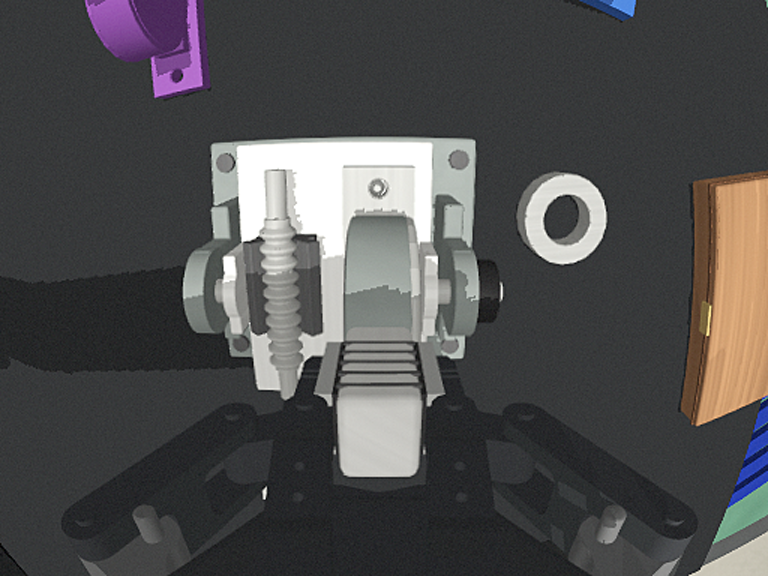

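View pics/s10.png

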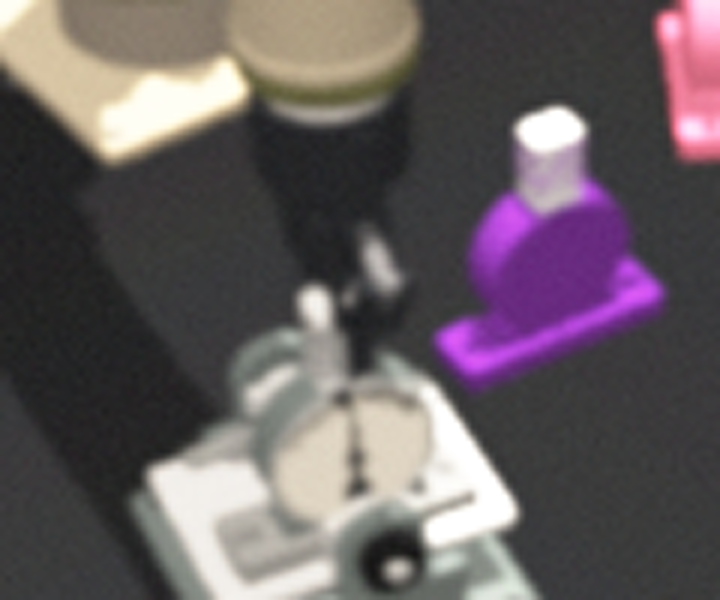

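Call:
arm_command:
  moves:
    - [[0.4,0,0,0,0],[0.4,0,0,0,0],[0.4,0,0,0,0],[0.4,0,0,0,0],[0.4,0,0,0,0],[0.4,0,0,0,0]]
  force: 30

```text
clock: 12.5
position: [0.528, -0.207, 0.2532]
ee_rot: [0.548, 0.446, -0.548, 0.446]
ft_force: [0.8, 0.4, -0.3]
grip_width: 0.604
```

```bash
python3 - <<'E'
from h import *
plan([.527,-.210,.254],-11.75)
i=info('wrist');im=manip.camera('wrist'); save('w11.png',im,1.5)
ims=manip.camera('scene'); save('s11.png',ims,8,(170,170,260,240))
for q in ('pointer_tip','mark_tip','grip'):
  for d in manip.pinpoint(q,'scene')[:4]: print(q,round(d['confidence'],2),np.round(d['pixel'],1))
E
```

```text
t 12.5 p [ 0.528  -0.207   0.2532] az -11.697378498344602 turn 0.05262150165539481 toolx [ 0.0001 -0.     -1.    ] F [ 0.787   0.3587 -0.2545] w 0.6041186700730303
shift now [-0.034  -0.0151  0.1248]
after turn [-0.034  -0.015   0.1249]
pointer_tip 0.47 [196.2 205.6]
grip 0.77 [203.5 290.6]
grip 0.71 [157.  245.4]
grip 0.63 [115.6 265.8]
grip 0.61 [187.7 205.9]
```

View pics/w11.png

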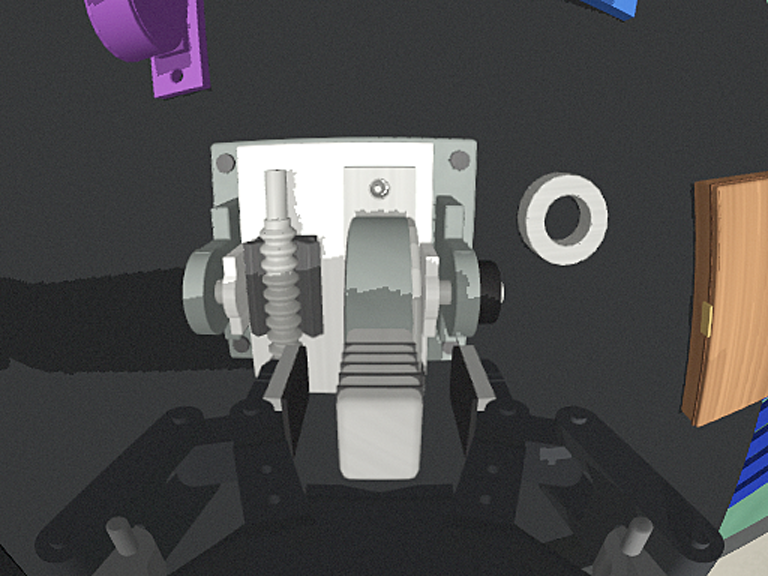

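View pics/s11.png

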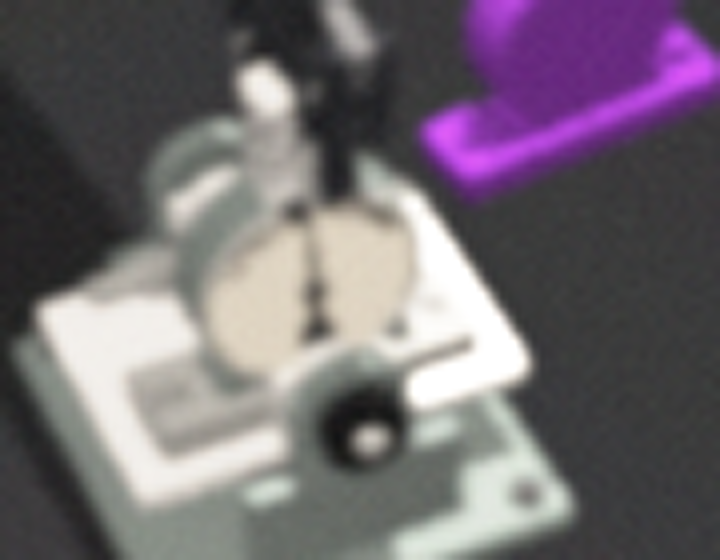

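```bash
python3 - <<'E'
import cv2,numpy as np
a=cv2.imread('pics/w3.png')[320:500,310:450];b=cv2.imread('pics/w11.png')[320:500,310:450]
cv2.imwrite('pics/cmp.png',cv2.resize(np.hstack([a,b]),None,fx=2.6,fy=2.6,interpolation=cv2.INTER_CUBIC))
a=cv2.imread('pics/w3.png')[150:350,320:440];b=cv2.imread('pics/w11.png')[150:350,320:440]
cv2.imwrite('pics/cmp2.png',cv2.resize(np.hstack([a,b]),None,fx=2.6,fy=2.6,interpolation=cv2.INTER_CUBIC))
E
```

```text
(no output)
```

View pics/cmp.png

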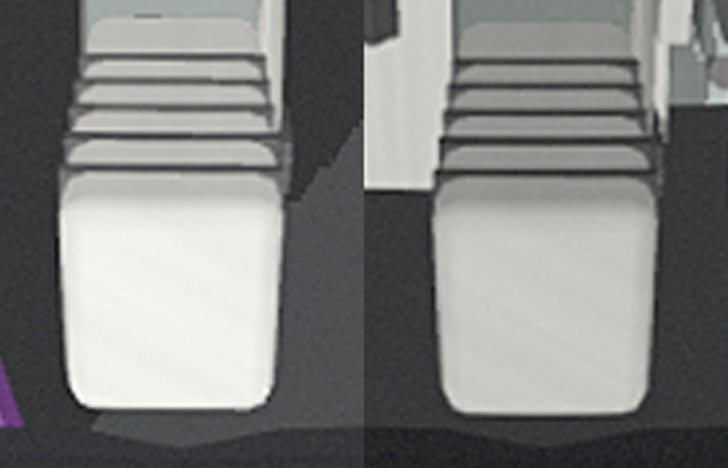

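View pics/cmp2.png

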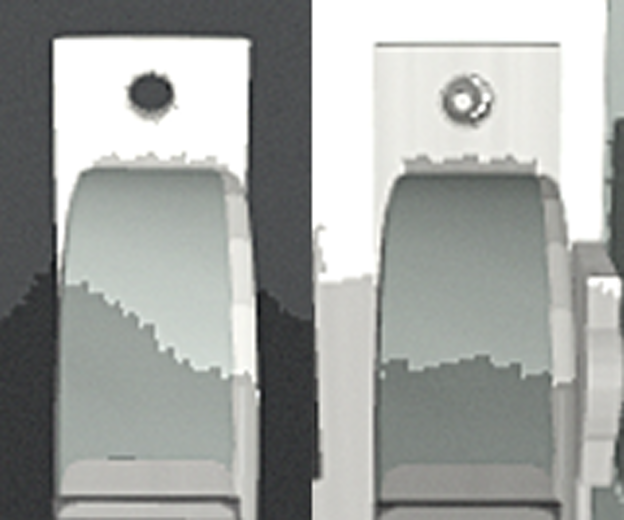

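```bash
python3 - <<'E'
from h import *
import cv2
p,M,o=pose()
im=cv2.imread('pics/s11.png')
X=-0; c=np.array([.528,-.207,0]); th=np.radians(-11.75); ex=np.array([np.cos(th),np.sin(th),0]); ey=np.array([-np.sin(th),np.cos(th),0])
def P(x,y,z,col):
    q=c+ex*x+ey*y; q[2]=z; r=proj('scene',q); return (int((r[1]-170)*8+4),int((r[0]-170)*8+4))
for z,col in ((.065,(0,0,255)),(.081,(0,255,0))):
    pts=[P(x,y,z,col) for x,y in((.02,.068),(.02,-.068),(-.02,-.068),(-.02,.068))]; print(pts)
    cv2.polylines(im,[np.array(pts)],True,col,1)
cv2.imwrite('pics/s11o.png',im)
E
```

```text
[(495, 352), (177, 464), (140, 397), (453, 290)]
[(494, 324), (174, 435), (137, 369), (452, 262)]
```

View pics/s11o.png

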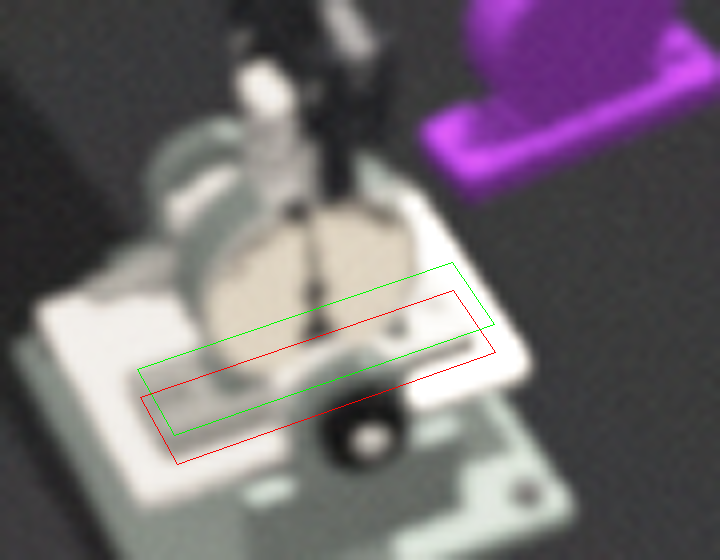

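Call:
arm_command:
  moves:
    - [[0.4,-0.5,0,0,0],[0.4,-1,0,0,0],[0.4,-1,0,0,0],[0.4,-0.7,0,0,0],[0.4,0,0.5,0,0],[0.4,0,1,0,0],[0.4,0,1,0,0],[0.4,0,1,0,0],[0.4,0,1,0,0],[0.4,0.4,1,0,0],[0.4,0.7,1,0,0],[0.4,0.6,0.5,0,0]]

```text
clock: 13.75
position: [0.7013, -0.2427, 0.2901]
ee_rot: [0.549, 0.446, -0.548, 0.447]
ft_force: [0.3, -1.1, -2.4]
grip_width: 0.602
```

Call:
arm_command:
  moves:
    - [[0.4,0.4,0.2,0,0],[0.4,0,0,0,0],[0.4,0,0,0,0],[0.4,0,0,0,0]]

```text
clock: 14.08
position: [0.7038, -0.2437, 0.2827]
ee_rot: [0.549, 0.446, -0.548, 0.447]
ft_force: [0.6, -1.0, 0.5]
grip_width: 0.606
```

```bash
python3 - <<'E'
from h import *
plan([.528,-.207,.333],-11.75)
i=info('wrist');im=manip.camera('wrist'); save('w12.png',im,1.5); np.save('w12.npy',im); np.save('w12p.npy',i['pose'])
for q in ('pointer_tip','mark_tip'):
  for d in manip.pinpoint(q,'wrist')[:4]: print(q,round(d['confidence'],2),np.round(d['pixel'],1))
E
```

```text
t 14.0833 p [ 0.7038 -0.2437  0.2827] az -11.720914979502002 turn 0.029085020498001768 toolx [ 0.0017 -0.0007 -1.    ] F [ 0.5643 -1.0294  0.4831] w 0.6062289137394187
shift now [-2.0264 -7.1808 -0.0069]
after turn [-2.0264 -7.1808 -0.0032]
pointer_tip 0.74 [208.3  51.4]
mark_tip 0.69 [215.6  54.3]
```

View pics/w12.png

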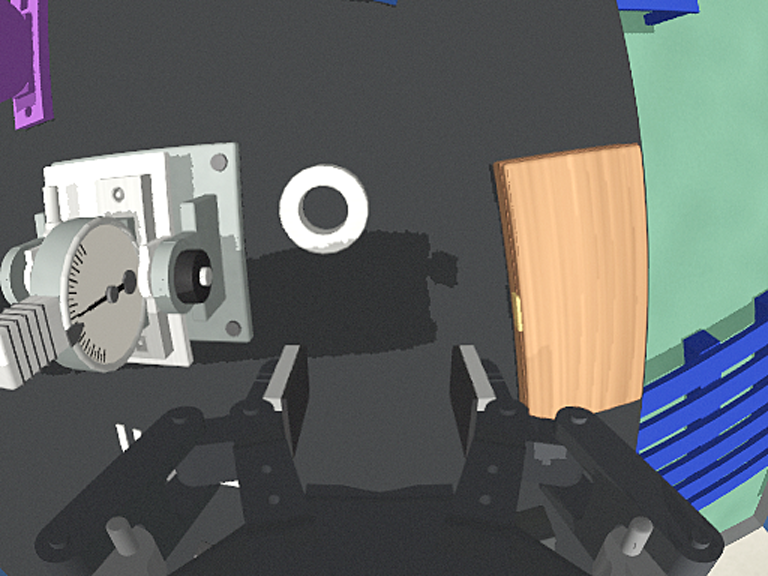

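Excellent view of the dial at about (105,290), with the seated foot. Enlarging.

```bash
python3 - <<'E'
from h import *
im=np.load('w12.npy'); save('w12c.png',im,8,(20,140,115,250-38))
save('w12d.png',im,9,(30,150,100,215))
save('w12e.png',im,6,(20,90,130,190)); save('w12f.png',im,6,(60,160,140,250))
E
```

```text
(no output)
```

View pics/w12d.png

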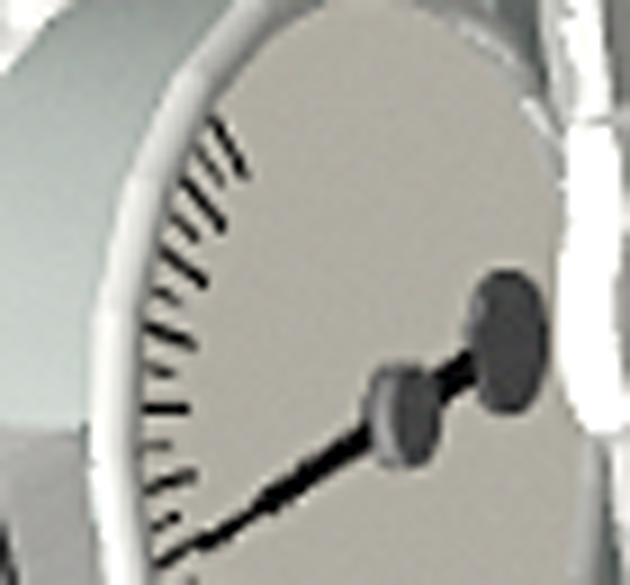

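```bash
python3 - <<'E'
from h import *
im=np.load('w12.npy'); save('w12g.png',im,8,(30,170,100,240))
E
```

```text
(no output)
```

View pics/w12g.png

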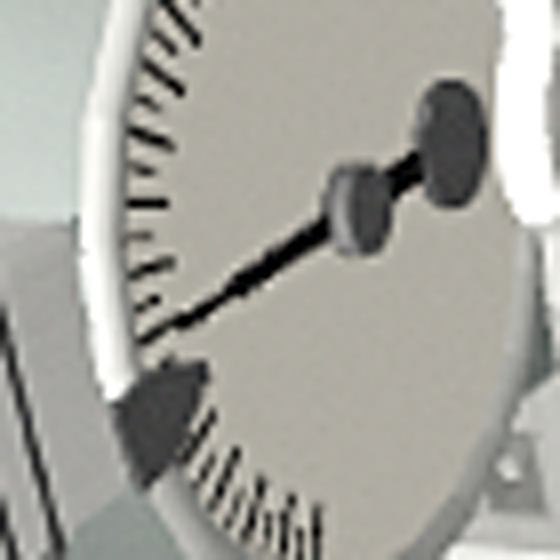

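View pics/w12e.png

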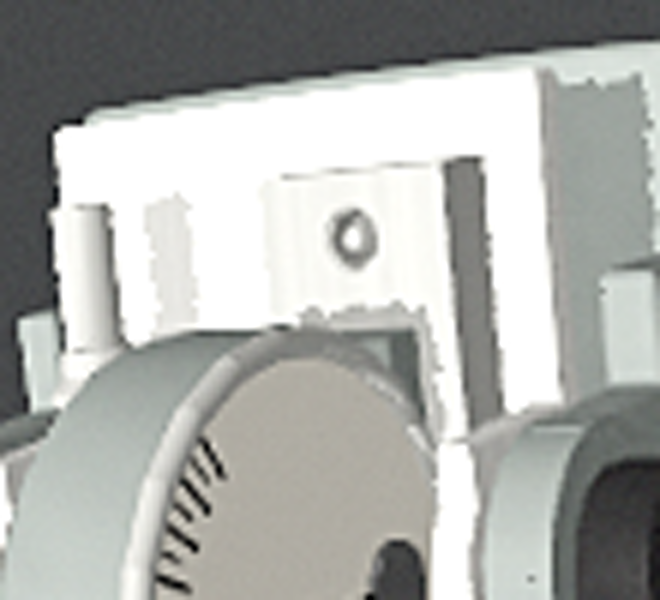

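View pics/w12f.png

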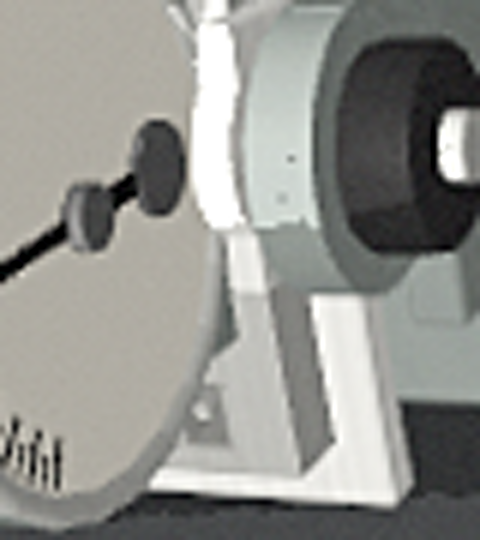

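```bash
python3 - <<'E'
from h import *
i=info('wrist'); i['pose']=np.load('w12p.npy')
th=np.radians(-11.7); ex=np.array([np.cos(th),np.sin(th),0]); ey=np.array([-np.sin(th),np.cos(th),0])
c=np.array([.528,-.207,.065])
g=lambda X,Y:(170+Y/8-.0,30+X/8)
for xo in (.013,.015,.017,.019):
    out=[]
    for n,q in (('hub',(366,207)),('wt',(455,145)),('tip',(143,342)),('mark',(206,368)),('markout',(132,447))):
        o,d=ray('wrist',g(*q),i); t=((c+ex*xo-o)@ex)/(d@ex); P=o+t*d-c; out.append((n,round(P@ey*1000,1),round(P[2]*1000,1)))
    h=np.array(out[0][1:])
    print(xo,out)
    for k in (2,3,4):
        v=np.array(out[k][1:],float)-h; print('   ',out[k][0],'r',np.hypot(*v),'ang',np.arctan2(-v[0],v[1]), 'from(0,62)', np.arctan2(-out[k][1],out[k][2]-62))
E
```

```text
0.013 [('hub', np.float64(-6.1), np.float64(55.0)), ('wt', np.float64(-5.8), np.float64(32.5)), ('tip', np.float64(-4.3), np.float64(101.4)), ('mark', np.float64(-11.2), np.float64(91.9)), ('markout', np.float64(-13.5), np.float64(107.2))]
    tip r 46.43490066749363 ang -0.038773661023824624 from(0,62) 0.10870681963479187
    mark r 37.25077180408482 ang 0.1373412774669339 from(0,62) 0.3584041013720351
    markout r 52.72191195319078 ang 0.1408240936425206 from(0,62) 0.2902385209689089
0.015 [('hub', np.float64(-5.1), np.float64(57.8)), ('wt', np.float64(-4.8), np.float64(35.6)), ('tip', np.float64(-3.3), np.float64(103.6)), ('mark', np.float64(-10.1), np.float64(94.2)), ('markout', np.float64(-12.4), np.float64(109.4))]
    tip r 45.83535753105892 ang -0.03928109393334382 from(0,62) 0.07916115340226079
    mark r 36.741801806661584 ang 0.13650834617913002 from(0,62) 0.30394550082151855
    markout r 52.11381774539264 ang 0.1405402033337187 from(0,62) 0.2558693216479237
0.017 [('hub', np.float64(-4.1), np.float64(60.5)), ('wt', np.float64(-3.8), np.float64(38.6)), ('tip', np.float64
[... 174 characters left out ...]
889 from(0,62) 0.052463229376644126
    mark r 36.444615514503646 ang 0.13762855123093604 from(0,62) 0.25718144722414693
    markout r 51.60474784358509 ang 0.1399787231672383 from(0,62) 0.22399938579284118
0.019 [('hub', np.float64(-3.1), np.float64(63.3)), ('wt', np.float64(-2.8), np.float64(41.7)), ('tip', np.float64(-1.3), np.float64(108.1)), ('mark', np.float64(-8.0), np.float64(98.9)), ('markout', np.float64(-10.2), np.float64(113.7))]
    tip r 44.836146132333894 ang -0.04015697202067012 from(0,62) 0.028192094813996448
    mark r 35.93563690822803 ang 0.1367810032152563 from(0,62) 0.21349806406652969
    markout r 50.897642381548486 ang 0.1399520723387845 from(0,62) 0.1947904299040844
```

```bash
python3 - <<'E'
from h import *
i=info('wrist'); p,M,o=pose()
th=np.radians(-11.7); ex=np.array([np.cos(th),np.sin(th),0])
D=np.array([.528,-.207,.127])+ex*.013
for dy in (0,.02,.04):
  for dz in (.06,.079,.09):
    for dx in (0,.03,.05):
      j=dict(i); P=np.array(i['pose']).copy(); P[:3,3]+=M@[dx,dy,dz]; j['pose']=P
      print(dy,dz,dx,proj('wrist',D,j),proj('wrist',D+[0,0,.04],j),'cam y rel',M[:,2]@(P[:3,3]-D))
E
```

```text
0 0.06 0 [127.3133  61.555 ] [134.7475  33.5602] cam y rel -0.018686313818563182
0 0.06 0.03 [132.6412  41.1131] [142.1676   7.8515] cam y rel -0.018686313818563182
0 0.06 0.05 [136.989   25.4024] [148.307  -11.9082] cam y rel -0.01868631381856317
0 0.079 0 [105.9635  59.7822] [110.2819  31.158 ] cam y rel 0.0003136861814368339
0 0.079 0.03 [109.0235  38.8935] [114.8667   4.7738] cam y rel 0.00031368618143680956
0 0.079 0.05 [111.6343  22.7992] [118.8402 -15.5727] cam y rel 0.0003136861814368184
0 0.09 0 [93.5574 59.0286] [96.0417 30.1688] cam y rel 0.011313686181436843
0 0.09 0.03 [95.2835 37.972 ] [98.9464  3.5379] cam y rel 0.011313686181436817
0 0.09 0.05 [96.8687 21.7363] [101.6281 -17.0201] cam y rel 0.011313686181436819
0.02 0.06 0 [129.0636  45.2098] [136.6804  16.774 ] cam y rel -0.018686313818563196
0.02 0.06 0.03 [134.5371  24.3917] [144.1499  -8.8014] cam y rel -0.018686313818563175
0.02 0.06 0.05 [138.9522   8.6117] [150.2315 -28.1236] cam y rel -0.018686313818563192
0.02 0.079 0 [108.3813  43.3495] [113.1828  14.2998] cam y rel 0.00031368618143681385
0.02 0.079 0.03 [11
[... 482 characters left out ...]
818563165
0.04 0.06 0.03 [136.3956   9.2964] [146.0322 -23.4792] cam y rel -0.018686313818563186
0.04 0.06 0.05 [140.8481  -6.3745] [152.0253 -42.2234] cam y rel -0.018686313818563154
0.04 0.079 0 [110.7958  28.3061] [116.0027  -0.814 ] cam y rel 0.00031368618143682144
0.04 0.079 0.03 [114.5181   6.9464] [121.2531 -26.5955] cam y rel 0.00031368618143680404
0.04 0.079 0.05 [117.5844  -9.0739] [125.6058 -45.8343] cam y rel 0.00031368618143682675
0.04 0.09 0 [99.1574 27.4623] [102.8645  -1.893 ] cam y rel 0.011313686181436829
0.04 0.09 0.03 [101.7829   5.934 ] [106.7961 -27.9098] cam y rel 0.011313686181436812
0.04 0.09 0.05 [104.0285 -10.2242] [110.1685 -47.3428] cam y rel 0.011313686181436834
```

Call:
arm_command:
  moves:
    - [[0.4,0.1,0,0.6,0],[0.4,0.2,0,1,0],[0.4,0.2,0,1,0],[0.4,0,0,0.6,0],[0.4,0,0,0,0],[0.4,0,0,0,0],[0.4,0,0,0,0]]

```text
clock: 14.82
position: [0.6882, -0.3211, 0.2687]
ee_rot: [0.549, 0.447, -0.548, 0.447]
ft_force: [0.4, 1.2, -1.3]
grip_width: 0.601
```

```bash
python3 - <<'E'
from h import *
i=info('wrist');im=manip.camera('wrist'); save('w13.png',im,1.5); np.save('w13.npy',im); np.save('w13p.npy',i['pose'])
for q in ('pointer_tip','mark_tip'):
  for d in manip.pinpoint(q,'wrist')[:4]: print(q,round(d['confidence'],2),np.round(d['pixel'],1))
save('w13g.png',im,7,(10,60,95,145))
# rectify dial plane: pixels 0.15mm
th=np.radians(-11.7); ex=np.array([np.cos(th),np.sin(th),0]); ey=np.array([-np.sin(th),np.cos(th),0])
c=np.array([.528,-.207,.065])+ex*.015
Y,Z=np.meshgrid(np.arange(-55,55,.2),np.arange(120,10,-.2))
P=c+Y[...,None]/1000*ey+Z[...,None]/1000*np.array([0,0,1.])
pose_=np.array(i['pose']); q=(P-pose_[:3,3])@pose_[:3,:3]; rr=np.hypot(q[...,0],q[...,1]); t=np.arctan2(rr,q[...,2]); f=f_of(i)
mx=(q[...,0]/rr*t*f+i['cx']).astype('f4'); my=(q[...,1]/rr*t*f+i['cy']).astype('f4')
rec=cv2.remap(im,mx,my,cv2.INTER_CUBIC); np.save('rec.npy',rec); save('rec.png',rec,1.05)
print(manip.get_obs()['clock'])
E
```

```text
pointer_tip 0.83 [114.5  25.1]
mark_tip 0.63 [123.2  27. ]
14.9667
```

View pics/w13g.png

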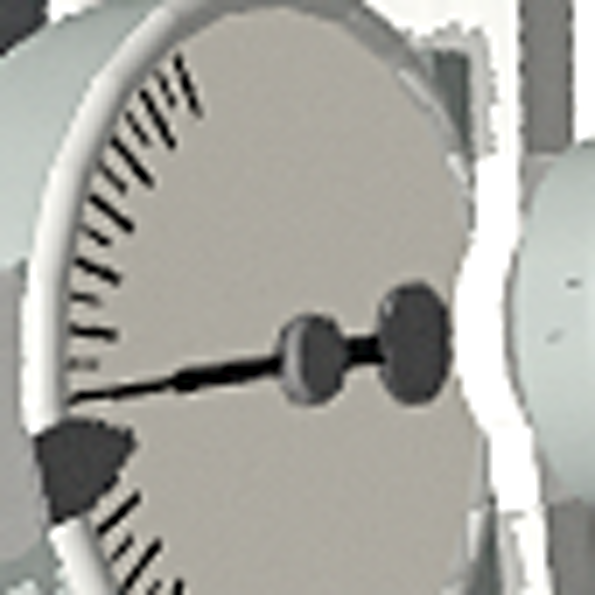

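View pics/rec.png

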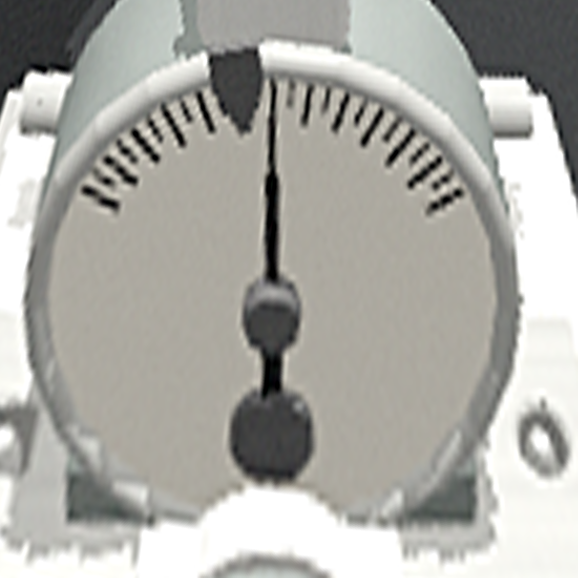

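```bash
python3 - <<'E'
from h import *
rec=np.load('rec.npy'); g=rec.mean(2)
sub=rec[30:160,170:300]; save('recf.png',sub,5)
m=(g<95).astype('u1'); m[:,:195]=0; m[:,257:]=0; m[135:]=0; m[:42]=0
n,l,st,ce=cv2.connectedComponentsWithStats(m); k=1+np.argmax(st[1:,4]); print(st[k],ce[k])
ys,xs=np.nonzero(l==k); X=-55+xs*.2; Z=120-ys*.2
for y0 in (-3.1,-2.8,-2.5):
  for z0 in (58.5,60,61.5):
    a=np.arctan2(-(X-y0),Z-z0); r=np.hypot(X-y0,Z-z0); print(y0,z0,'mean',a.mean().round(4),'median per r',[round((a[(r>q)&(r<q+2)].max()+a[(r>q)&(r<q+2)].min())/2,3) for q in range(35,50,2)],r.min().round(1))
# pointer columns: dark centroid for rows
for row in (90,100,110,120,140,160,180,200,220,240):
    s=g[row,245:275]; w=np.clip(130-s,0,None); w[:0]=0; print(row,'z',120-row*.2,(-55+.2*(245+(w*np.arange(30)).sum()/w.sum())).round(2))
E
```

```text
[ 199   45   52   82 2957] [225.744  80.276]
-3.1 58.5 mean 0.1476 median per r [np.float64(0.144), np.float64(0.147), np.float64(0.158), np.float64(0.153), np.float64(0.148), np.float64(0.147), np.float64(0.145), np.float64(0.145)] 36.7
-3.1 60 mean 0.1526 median per r [np.float64(0.154), np.float64(0.153), np.float64(0.158), np.float64(0.153), np.float64(0.152), np.float64(0.151), np.float64(0.152), np.float64(0.151)] 35.3
-3.1 61.5 mean 0.158 median per r [np.float64(0.162), np.float64(0.163), np.float64(0.159), np.float64(0.16), np.float64(0.156), np.float64(0.157), np.float64(0.156), np.float64(0.156)] 33.8
-2.8 58.5 mean 0.1541 median per r [np.float64(0.163), np.float64(0.155), np.float64(0.165), np.float64(0.161), np.float64(0.155), np.float64(0.154), np.float64(0.152), np.float64(0.154)] 36.8
-2.8 60 mean 0.1593 median per r [np.float64(0.162), np.float64(0.16), np.float64(0.165), np.float64(0.16), np.float64(0.159), np.float64(0.158), np.float64(0.159), np.float64(0.157)] 35.3
-2.8 61.5 mean 0.1649 median per r [np.float64(0.17), np.float64(0.172), np.float64(0.166), np.float64(0.167), np.float64(0.163), np.float64(0.163), np.float64(0.162), np.float64(0.162)] 33.8
-2.5 58.5 mean 0.1606 median per r [np.float64(0.171), np.float64(0.163), np.float64(0.172), np.float64(0.168), np.float64(0.161), np.float64(0.16), np.float64(0.158), np.float64(0.16)] 36.8
-2.5 60 mean 0.166 median per r [np.float64(0.17), np.float64(0.168), np.float64(0.171), np.float64(0.167), np.float64(0.166), np.float64(0.164), np.float64(0.165), np.float64(0.163)] 35.4
-2.5 61.5 mean 0.1718 median per r [np.float64(0.178), np.float64(0.179), np.float64(0.176), np.float64(0.173), np.float64(0.171), np.float64(0.17), np.float64(0.167), np.float64(0.168)] 33.9
90 z 102.0 -3.82
100 z 100.0 -3.4
110 z 98.0 -3.22
120 z 96.0 -3.25
140 z 92.0 -3.32
160 z 88.0 -3.19
180 z 84.0 -3.33
200 z 80.0 -3.28
220 z 76.0 -3.32
240 z 72.0 -3.37
```

View pics/recf.png

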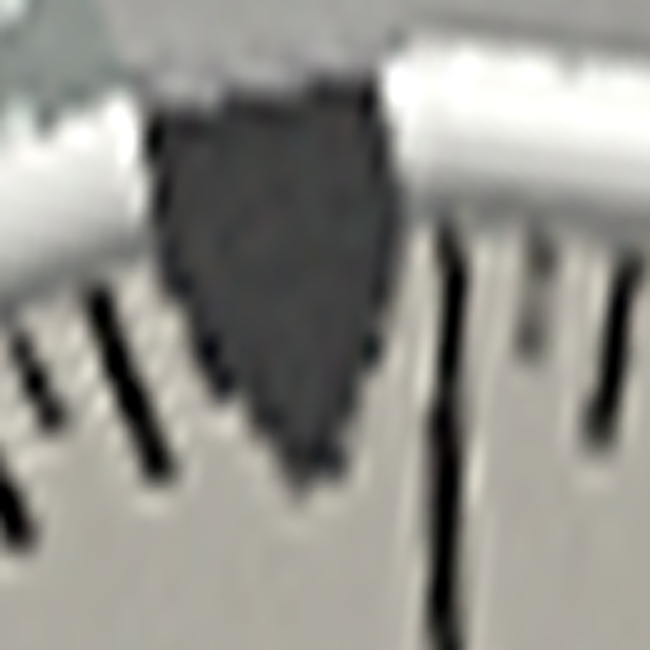

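Call:
arm_command:
  moves:
    - [[0.4,-0.6,0,-0.5,0],[0.4,-1,0,-1,0],[0.4,-0.8,-0.2,-1,0],[0.4,-0.3,-1,-0.6,0],[0.4,0,-1,-0.1,0],[0.4,0,-1,0,0],[0.4,0,-1,0,0],[0.4,0,-1,0,0],[0.4,0,-1,0,0],[0.4,0,-0.7,0,0],[0.4,0,-0.2,0,0],[0.4,0,0,0,0]]

```text
clock: 15.97
position: [0.5302, -0.2065, 0.3373]
ee_rot: [-0.548, -0.446, 0.548, -0.448]
ft_force: [0.5, -0.8, -0.0]
grip_width: 0.601
```

Call:
arm_command:
  moves:
    - [[0.4,0,0,0,0]]

```text
clock: 16.05
position: [0.5311, -0.207, 0.3366]
ee_rot: [0.548, 0.446, -0.548, 0.447]
ft_force: [0.2, -0.2, -0.0]
grip_width: 0.601
```

```bash
python3 - <<'E'
from h import *
plan([.528,-.207,.2530],-11.7)
im=manip.camera('wrist'); save('w14.png',im,1.5)
E
```

```text
t 16.05 p [ 0.5311 -0.207   0.3366] az -11.655469597834799 turn 0.04453040216520776 toolx [ 0.0012 -0.0009 -1.    ] F [ 0.1603 -0.2021 -0.0244] w 0.6009333400946385
shift now [ 3.3427 -0.1267  0.0244]
after turn [ 3.3427 -0.1267  0.0245]
```

View pics/w14.png

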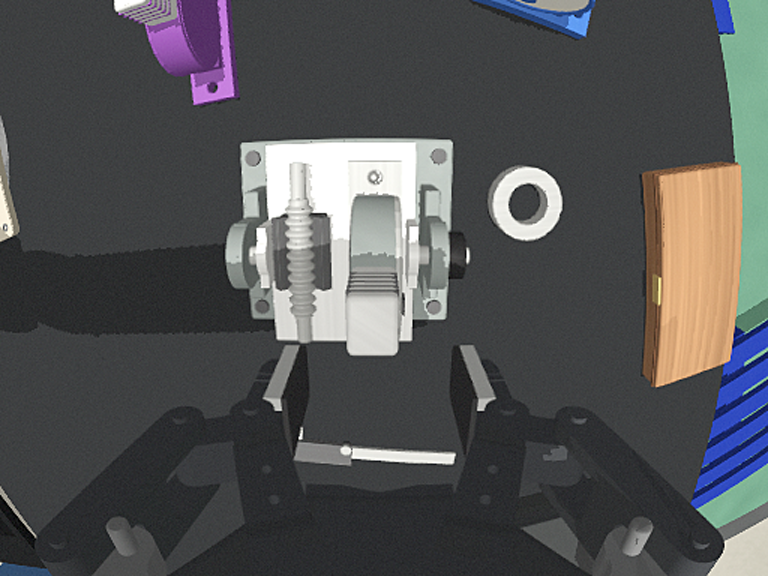

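Call:
arm_command:
  moves:
    - [[0.4,0.5,-0.13,0.02,0],[0.4,0.9,0,0,0],[0.4,0.9,0,0,0],[0.4,0.6,0,0,0],[0.4,0.35,0,0,0],[0.4,0.1,0,0,0],[1,0,0,0,0],[1,0,0,0,0],[1,0,0,0,0],[1,0,0,0,0],[1,0,0,0,0],[1,0,0,0,0]]
  force: 20

```text
clock: 17.1
position: [0.5278, -0.2073, 0.253]
ee_rot: [0.549, 0.446, -0.548, 0.447]
ft_force: [1.5, 0.8, 5.3]
grip_width: 0.274
```

```bash
python3 - <<'E'
from h import *
plan([.528,-.207,.2530],-11.7)
i=info('wrist');im=manip.camera('wrist'); save('w15.png',im,1.5); np.save('w15.npy',im); np.save('w15p.npy',i['pose'])
E
```

```text
t 17.1 p [ 0.5278 -0.2073  0.253 ] az -11.689678431034688 turn 0.01032156896530978 toolx [ 0.0021 -0.0008 -1.    ] F [1.4549 0.7704 5.3325] w 0.2738341677154803
shift now [ 0.0002  0.0069 -0.0141]
after turn [ 0.0002  0.0069 -0.0141]
```

View pics/w15.png

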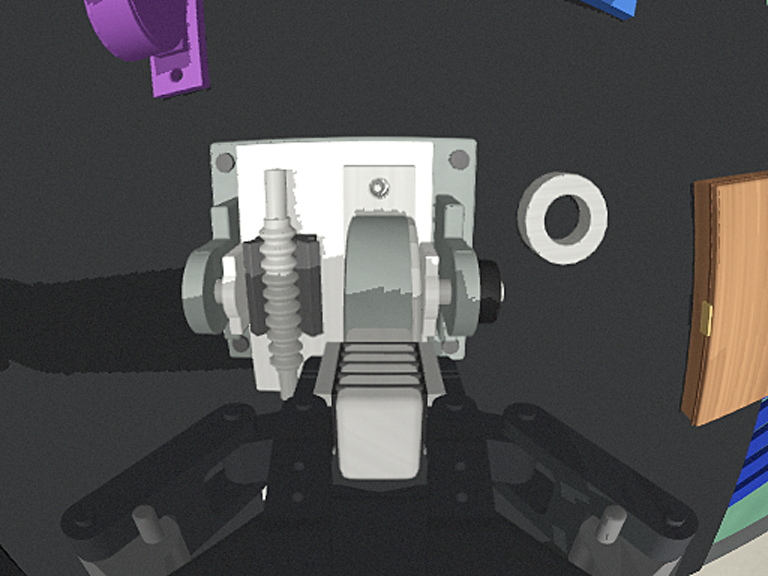

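Call:
arm_command:
  moves:
    - [[1,0,0,-0.05,0],[1,0,0,-0.08,0],[1,0.01,0,-0.1,0],[1,0.01,0,-0.1,0],[1,0.01,0,-0.1,0],[1,0.02,0,-0.1,0],[1,0.02,0,-0.09,0],[1,0.02,0,-0.05,0],[1,0,0,0,0],[1,0,0,0,0],[1,0,0,0,0],[1,0,0,0,0]]

```text
clock: 18.15
position: [0.5311, -0.1912, 0.2507]
ee_rot: [0.549, 0.446, -0.548, 0.447]
ft_force: [1.0, -1.1, 7.6]
grip_width: 0.277
```

```bash
python3 - <<'E'
from h import *
plan([.528,-.207,.2530],-11.7)
i=info('wrist');im=manip.camera('wrist'); save('w16.png',im,1.5); np.save('w16.npy',im); np.save('w16p.npy',i['pose'])
a=np.load('w15.npy')
save('cmp16.png',np.hstack([a[80:270,210:300],im[80:270,210:300]]),3)
ims=manip.camera('scene'); save('s16.png',ims,8,(170,170,260,240))
for q in ('pointer_tip','mark_tip'):
  for d in manip.pinpoint(q,'scene')[:4]: print(q,round(d['confidence'],2),np.round(d['pixel'],1))
E
```

```text
t 18.15 p [ 0.5311 -0.1912  0.2507] az -11.706012165266106 turn -0.0060121652660996006 toolx [ 0.0018 -0.0012 -1.    ] F [ 0.9976 -1.1118  7.565 ] w 0.27717147521040764
shift now [-0.0932  0.0085  0.6446]
after turn [-0.0932  0.0084  0.6446]
pointer_tip 0.55 [216.3 210.4]
pointer_tip 0.46 [197.4 209.8]
```

View pics/cmp16.png

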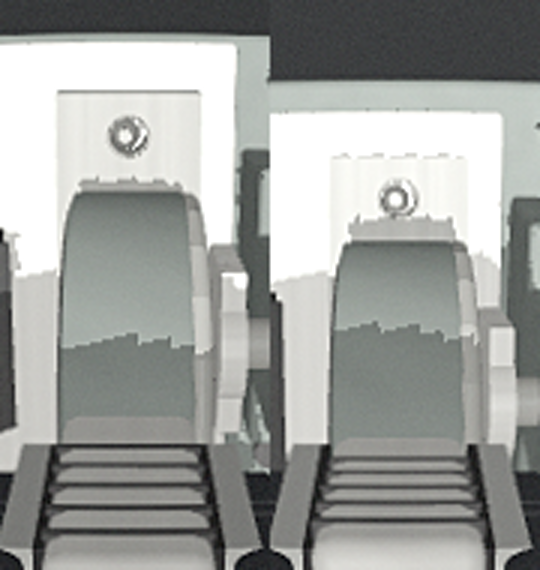

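View pics/s16.png

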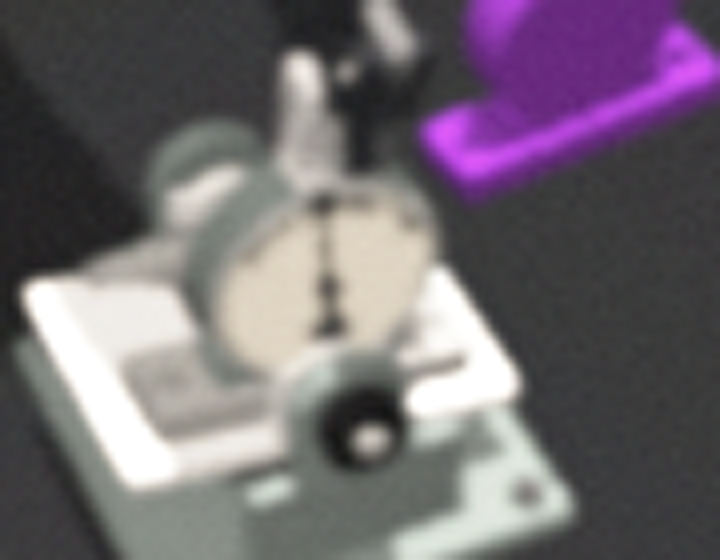

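View pics/w16.png

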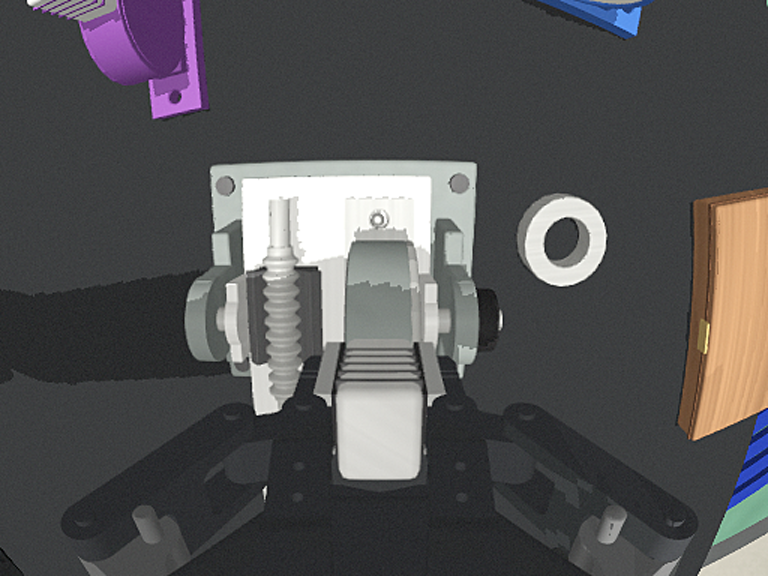

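```bash
python3 - <<'E'
from h import *
from scipy.optimize import brentq
p,M,o=pose()
# camera pose in tool frame from current reading
i=info('wrist'); P=np.array(i['pose']); T=np.eye(4); T[:3,:3]=M; T[:3,3]=p; C=np.linalg.inv(T)@P
# camera in tool frame (fixed); in-tool: x down, z = -gauge y
def pr(y,z,a,g0,dp,dh=0):
    # gauge point rel grip (y, z up), lean a (top toward +y for a>0): point below grip goes to -y
    yy=y*np.cos(a)+z*np.sin(a); zz=-y*np.sin(a)+z*np.cos(a)
    j=dict(i); Q=C.copy(); Q[:3,:3]=Q[:3,:3]@R.from_rotvec([dp,0,0]).as_matrix(); j['pose']=Q
    return proj('wrist',[.054+dh-zz,0,-(yy)+g0],j)[0]
for g0 in (0,.001,.003):
  for dh in (-.002,0.,.002):
    res=[]
    for n,y,z,r0,r1 in (('hole',.056,-.119,125.0,146.7),('edge',.068,-.119,110.7,132.)):
        try:
            dp=brentq(lambda d:pr(y,z,0,g0,d,dh)-r0,-.1,.1)
            a=brentq(lambda a:pr(y,z,a,g0,dp,dh)-r1,-.1,.5); res.append((n,round(dp,4),round(a,4)))
        except Exception as e: res.append((n,str(e)))
    print(g0,dh,res)
print('disp', [.0161*.979+.0033*.203], np.arcsin((.0161*.979+.0033*.203)/.110))
E
```

```text
0 -0.002 [('hole', 0.0114, 0.1559), ('edge', 0.0128, 0.1492)]
0 0.0 [('hole', 0.0122, 0.1571), ('edge', 0.0132, 0.1503)]
0 0.002 [('hole', 0.013, 0.1582), ('edge', 0.0136, 0.1515)]
0.001 -0.002 [('hole', 0.0073, 0.1563), ('edge', 0.0087, 0.1496)]
0.001 0.0 [('hole', 0.0081, 0.1575), ('edge', 0.0091, 0.1507)]
0.001 0.002 [('hole', 0.0089, 0.1586), ('edge', 0.0095, 0.1519)]
0.003 -0.002 [('hole', -0.0009, 0.1572), ('edge', 0.0004, 0.1504)]
0.003 0.0 [('hole', 0.0, 0.1583), ('edge', 0.0009, 0.1515)]
0.003 0.002 [('hole', 0.0009, 0.1595), ('edge', 0.0014, 0.1527)]
disp [0.0164318] 0.14994120760946583
```

```bash
python3 - <<'E'
from h import *
from scipy.optimize import brentq
p,M,o=pose(); i=info('wrist'); P=np.array(i['pose']); T=np.eye(4); T[:3,:3]=M; T[:3,3]=p; C=np.linalg.inv(T)@P
def pr(y,z,a,g0,dp):
    yy=y*np.cos(a)+z*np.sin(a); zz=-y*np.sin(a)+z*np.cos(a)
    j=dict(i); Q=C.copy(); Q[:3,:3]=Q[:3,:3]@R.from_rotvec([dp,0,0]).as_matrix(); j['pose']=Q
    return proj('wrist',[.054-zz,0,-yy+g0],j)[0]
def edge(f,c0,c1,r0,r1):
    g=np.load(f).mean(2)[r0:r1,c0:c1].mean(1); return g.round(0)
print('w15 deck edge rows 88-100',edge('w15.npy',235,275,88,100)); print('w16 110-124',edge('w16.npy',235,275,110,124))
for r0,r1 in ((94,117.3),(93.5,117.5),(94.5,117)):
    dp=brentq(lambda d:pr(.082,-.135,0,0,d)-r0,-.1,.1); print(dp,brentq(lambda a:pr(.082,-.135,a,0,dp)-r1,-.1,.5))
im=np.mean([manip.camera('scene').astype(float) for _ in range(6)],0).astype('u1'); save('s17.png',im,12,(185,178,235,225))
o=manip.get_obs(); print(o['clock'],o['position'],o['ft_force'],o['grip_width'])
E
```

```text
w15 deck edge rows 88-100 [ 56.  52.  55. 141. 177. 174. 244. 255. 255. 255. 255. 255.]
w16 110-124 [199. 198. 197. 197. 198. 196. 188. 238. 255. 255. 255. 255. 255. 255.]
0.013804856183205356 0.14976320197616055
0.01212315672403178 0.15427095439408287
0.015486555641542775 0.144612039634784
18.65 [ 0.5311 -0.1912  0.2507] [ 1.1033 -0.991   7.755 ] 0.27781697195597216
```

View pics/s17.png

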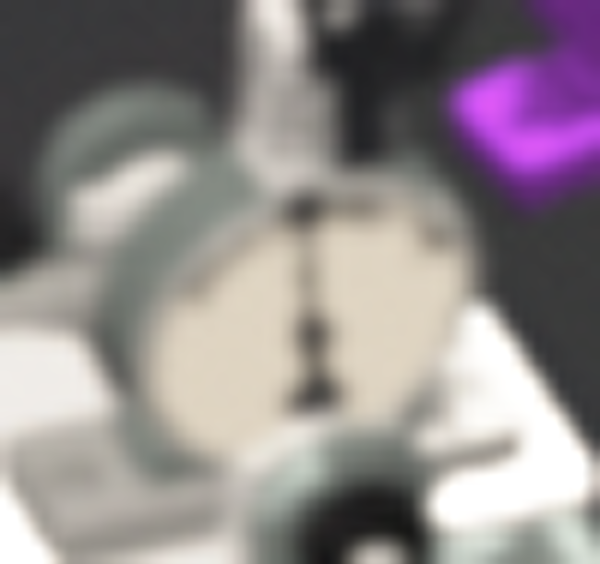

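```bash
python3 - <<'E'
from h import *
th=np.radians(-11.7); ex=np.array([np.cos(th),np.sin(th),0]); ey=np.array([-np.sin(th),np.cos(th),0])
a=.153
# dial centre: pivot at seat -.026 ex, z=.09 ; centre rel pivot (26,0,37)
seat=np.array([.528,-.207,0]); c=seat+ey*(.037*np.sin(a)); c[2]=.09+.037*np.cos(a)
def px(x,r,ang=0):
    q=proj('scene',c+ex*x+ey*(-r*np.sin(ang))+[0,0,r*np.cos(ang)]); return ((q[1]-185)*12+6,(q[0]-178)*12+6)
for n,x,r in (('wt',.017,-.018),('hub',.019,0),('needle20',.016,.02),('needle30',.016,.03),('flag42',.015,.043),('flag42',.018,.043)): print(n,np.round(px(x,r),1))
print('flag +-.02',np.round(px(.016,.043,.02),1),np.round(px(.016,.043,-.02),1))
E
```

```text
wt [336.8 384.2]
hub [336.9 339.5]
needle20 [328.8 276. ]
needle30 [327.  247.5]
flag42 [323.1 207.6]
flag42 [327.9 214.9]
flag +-.02 [321.6 211.1] [327.9 209. ]
```

```bash
python3 - <<'E'
from h import *
o=manip.get_obs(); print(o['clock'],o['position'],o['ft_force'],np.abs(o['joint_velocities']).max(),o['grip_width'])
print(manip.hand_in())
E
```

```text
18.65 [ 0.5311 -0.1912  0.2507] [ 1.1033 -0.991   7.755 ] 0.0009276267227722429 0.27781697195597216
the job is handed in; nothing more can be done
None
```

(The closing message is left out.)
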